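Set the tray lane with its gauge and turnbuckle

ROBOT

A 6-joint arm with a two-finger parallel gripper is mounted at the origin on the work surface. World frame = base frame: x ahead of the robot, y to its left, z up, the work surface at z = 0. Lengths are in m, angles in rad, forces in N, time in s.
With the tool pointing down it reaches from about 0.275 to 0.725 m from the base axis. Payload 5.6 kg.
Tool frame: the origin (TCP) lies between the finger pads; the fingertips stand 22 mm ahead of it and the grasp point (between the pads) lies 3 mm ahead of it; z points along the fingers, x is the direction in which the jaws open and shut, and the axes are right-handed (so a half turn about z gives the same grasp; the last joint's range is limited). The gripper opens to 85 mm and grips with 20 to 120 N. Pads are 22 mm wide; open, the fingers measure 114 mm over their backs; the gripper's body (76 mm by 85 mm) begins 54 mm behind the grasp point. The pads swing forward as they close: fully open they stand 13 mm farther back than shut.
Start: joints at [1.437, 0.255, 0.108, 0, -1.424, -0.285], TCP at [0.224, 0.502, 0.253] pointing down, gripper open.
Joint ranges: [-2.95, 2.95], [-1.21, 1.97], [-1.09, 1.5], [-2.87, 1.71], [-2.94, -0.07], [-3.05, 3.05]. Speed limits (rad/s): [2.57, 2.57, 3.14, 3.14, 3.14, 3.14].

INTERFACE

Orientations are given as a 3x3 rotation matrix whose columns are the frame's x, y, z axes.
In Python, from rig import * gives the robot as it stands.
- The arm moves only by the tool step_arm, never from a script. Its argument "rows" is a list of rows, each an object of numbers: "gripper": the closure, from -1 (fully open) to 1 (shut); "dx", "dy", "dz": the shift along the tool's x, y, z in mm; "twist": the turn about the tool's z in degrees. A call has exactly 8 rows; each row shifts and turns the commanded pose from where the row before left it, along the tool's axes as they then stand; what a row does not reach is not made up. A row lasts 1/10 s, in which the tool goes at most 50 mm and 8.59 degrees, less where a joint would pass 70% of its speed; a pose out of reach is approached as far as the arm can. A call with a gripper value outside its range is refused whole. The fingers move at their own pace and stop on an object; "squeeze" is the grip in N (left out, the last holds). Time passes only in rows, so rows that do not move let the fingers close, or fill a call up. It gives the time, the measured TCP pose, the force and the opening at its end, in the units of the state.
- state(): the state, without advancing time (a new reading comes with each control period).
- camera(name): name is "scene" or "side" or "wrist"; returns the picture (400x640x3 uint8, red, green, blue); there is no depth.
- camera_model(name): a dict with "fx", "fy", "cx", "cy" (pixels), "pose" (4x4, takes a point from camera to world coordinates). Camera axes: x right, y up, looking along -z (the intrinsics and any distortion apply to the point x, -y, -z); pixel columns grow to the right and rows downward; lengths in m; the calibration is good to about 2 mm. A picture is of the moment at which its call begins: read the wrist's pose just before it. camera_model takes no time and is no camera call; for the wrist camera it gives the pose at the moment of the call.
- sign_off(): hands the job in, once; it reports no verdict.
The state is a dict: "clock": time; "q": joint angles; "dq": joint speeds; "effort": joint torques, N m; "eef_pos": TCP position; "orientation": TCP orientation; "contact_force": force on the tool from outside, world axes, zero at the start; "torque": the same for the moment, N m; "opening": opening from 0.0 (shut) to 1.0 (fully open).
Only numpy, scipy, OpenCV 4.12 (cv2) and the standard library are available. Lean on these libraries where they do the work, as an engineer would, in place of code of your own. Each camera call takes 0.05 s, during which the arm holds its last target.

TASK

Set the lane gauge down flat on the station's bed between the two rubber buffers of the guide rails, square to the rails. Then turn the turnbuckle by its spokes, the upper spokes going over towards the gauge, so that both rails draw in until they grip the gauge firmly: go on a little after the turning becomes clearly stiffer and stop there without over-tightening. Leave the gauge clamped on the bed, and do not disturb the trays and the tub.

Things in the scene. Friction and masses are not known exactly. Their poses are not given: they have to be found in the camera images.
- station: the lane station: white bed plate 260 x 220 x 15 mm fixed to the table, origin at the centre of its underside. x runs along the lane from the turnbuckle end to the gauge end, y across it, z up. At the turnbuckle the rails' brackets rise to z = 118 mm, more than 50 mm off the middle; two cradle posts 14 x 12 mm stand under the turnbuckle at y = +-31 mm up to z = 86 mm
- gauge_place (a point): where the gauge's underside centre belongs: on the bed's top, midway between the two buffers, at station x = +70, y = 0, z = 15 mm; the gauge's long side lies along station y
- axis_mid (a point): middle of the turnbuckle, on its axis (along station y), at station x = -60, z = 100 mm. Steel open-frame body 76 mm long, 30 mm thick, with four round spokes 10 mm thick, 90 degrees apart, at its middle, their ends 65 mm from the axis. Upper spokes going to station +x draw both rails in by 3 mm each per rad. Going free it needs about 0.45 N m; it does not slip back
- spoke_tip (a point): end of one spoke, 65 mm from the axis; turns with the turnbuckle and starts 0 to 58 degrees past upright, towards station +x. 1.6 to 4.4 rad of turning from the start brings both buffers onto the gauge (start and wear vary). From there each newton of grip adds 0.006 N m to the 0.45 N m of free turning; about 0.2 rad more brings the grip from 0 to 45 N, a good firm grip; 75 N is too much
- rail_left: left (station +y) guide rail: steel bar 250 x 12 x 30 mm, top at z = 49 mm, with bracket and threaded rod. Axes as the station's; origin = the station's when fully apart, going to -y as it draws in; inner face 67 mm to +y of the origin. At x = 70 mm a black rubber buffer 50 mm long, z 22 to 40 mm, (springy, about 100 N per mm) stands 4 to 9 mm out of that face, by wear that is not measured
- rail_right: right (station -y) guide rail, mirror image of the left, going to +y as it draws in; its buffer is worn by another amount
- gauge: lane gauge, aluminium, about 0.55 kg: bar 44 (x) x 100 (y) x 26 mm high, with a grip rib 14 (x) x 60 (y) mm on its middle, up to 60 mm. Origin at the centre of its underside. Starts loose on the table to either side of the station. The buffers grip its ends at y = +-50 mm; either end may be either way round
- tart_tray: bystander: white tray 80 x 115 x 28 mm holding a tart and a small pastry, origin under its centre
- tray_stack: bystander: stack of three empty white trays 80 x 115 x 52 mm, origin under its centre
- tub: bystander: steel bowl 100 mm wide, 70 mm high, origin under its centre
Mind the look-alikes: they are no part of the job. What is shaped like the gauge but red is not meant.

How it is judged:
On the way, in this order (a step that is already met when the one before it is completed fails the run):
1. the gauge lies flat on the bed between the buffers, let go (x of gauge in the frame of station between 0.055 and 0.085 m and y of gauge in the frame of station between -0.015 and 0.015 m and z of gauge in the frame of station below 0.018 m and angle between gauge's own z axis and vertical below 0.05 rad and contact force between gauge and the fingers below 0.1 N), for 0.2 s.
2. both rails grip the gauge with more than 20 N (contact force between gauge and rail_left above 20 N and contact force between gauge and rail_right above 20 N), for 0.2 s.
At the end, for the whole second after the job is handed in: The gauge lies flat on the bed (tilt under 0.05 rad, underside within 3 mm of the bed), within 15 mm of its place along and across the lane, square to the rails within 0.06 rad, at rest, gripped by each rail with 20 to 75 N (all of step 2 and x of gauge in the frame of station between 0.055 and 0.085 m and y of gauge in the frame of station between -0.015 and 0.015 m and z of gauge in the frame of station below 0.018 m and angle between gauge's own z axis and vertical below 0.05 rad and contact force between gauge and rail_left below 75 N and contact force between gauge and rail_right below 75 N and angle between the y axis of gauge and the y axis of station, either way round below 0.06 rad and linear speed of gauge below 0.01 m/s); the robot touches nothing.
It fails at once if a rail presses the gauge with more than 90 N (over-tightened) (contact force between gauge and rail_left above 90 N or contact force between gauge and rail_right above 90 N).
It fails at once if tart tray moved by more than 20 mm (distance of tart_tray from where it was at the start of the episode above 0.02 m).
It fails at once if tray stack moved by more than 20 mm (distance of tray_stack from where it was at the start of the episode above 0.02 m).
It fails at once if tub moved by more than 20 mm (distance of tub from where it was at the start of the episode above 0.02 m).
It also fails if it takes over 72 s, if anything falls off the work surface, if the arm or the gripper's body presses on something with over 40 N, if the wrist force passes 120 N, or if a joint passes its speed limit or range.

## Working session

There is one attempt and no reset: what is moved stays moved. The work goes in short steps, Python scripts to look and compute and a tool call to move; the robot and the scene stay as the last step left them, time stands still between calls to the robot, and variables do not carry over. Pictures are saved under pics/ and viewed, and the job is handed in when it is done.

Besides the shell and the picture viewer there is one more tool, called as name([rows], argument=value, ...), one row to a line, values as JSON. step_arm: Moves the arm, as the interface text tells. Its arguments: {"type":"object","properties":{"rows":{"type":"array","items":{"type":"object","properties":{"gripper":{"type":"number"},"dx":{"type":"number"},"dy":{"type":"number"},"dz":{"type":"number"},"twist":{"type":"number"}}}},"squeeze":{"type":"number"}},"required":["rows"]}

```bash
ls; mkdir -p pics; python3 - <<'E'
from rig import *
import cv2
for n in ["scene","side","wrist"]:
    im=camera(n); cv2.imwrite(f"pics/{n}0.png",im[:,:,::-1])
    m=camera_model(n); print(n,{k:(v if k!='pose' else [[round(float(a),4) for a in r] for r in v]) for k,v in m.items()})
s=state(); print(s)
E
```

```text
pics
scene {'fx': 446.78745458300455, 'fy': 446.78745458300455, 'cx': 323.59365945949247, 'cy': 204.078041344919, 'pose': [[-0.8781, -0.3722, 0.3006, 0.8646], [0.4783, -0.6968, 0.5346, 0.4961], [0.0104, 0.6132, 0.7899, 1.064], [0.0, 0.0, 0.0, 1.0]]}
side {'fx': 378.37041245554445, 'fy': 378.37041245554445, 'cx': 319.1006788213976, 'cy': 201.05653778092258, 'pose': [[0.9295, 0.2142, -0.3002, 0.0946], [-0.3687, 0.5232, -0.7683, -1.15], [-0.0075, 0.8249, 0.5653, 0.8752], [0.0, 0.0, 0.0, 1.0]]}
wrist {'fx': 286.3488668481842, 'fy': 286.3488668481842, 'cx': 321.61980078970765, 'cy': 200.31366669094936, 'pose': [[-0.4061, 0.8707, 0.2774, 0.2939], [-0.9138, -0.3873, -0.1219, 0.4709], [0.0013, -0.303, 0.953, 0.3736], [0.0, 0.0, 0.0, 1.0]]}
{'clock': 0.15, 'q': array([ 1.43662602e+00,  2.55620269e-01,  1.07367144e-01, -3.20176710e-04,
       -1.42388650e+00, -2.84606138e-01]), 'dq': array([ 0.00095056, -0.00288953,  0.0046747 ,  0.00129578, -0.00051872,
        0.00010288]), 'effort': array([-1.15033174e-03, -3.86942697e+01,  2.38077503e+01,  5.36662415e+00,
       -4.58921117e-03,  1.93707898e-06]), 'eef_pos': array([0.22348112, 0.50221493, 0.25262972]), 'orientation': array([[-4.06685607e-01, -9.13568045e-01, -4.93570879e-04],
       [-9.13567139e-01,  4.06685900e-01, -1.28885102e-03],
       [ 1.37818142e-03, -7.32470221e-05, -9.99999048e-01]]), 'contact_force': array([-0.23385806, -0.66005903,  0.65643191]), 'torque': array([-0.00015277, -0.02410679, -0.02080422]), 'opening': 0.996424865564238}
```

View pics/scene0.png

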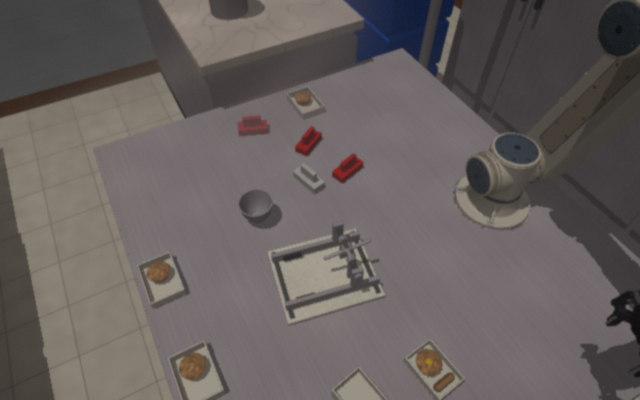

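View pics/side0.png

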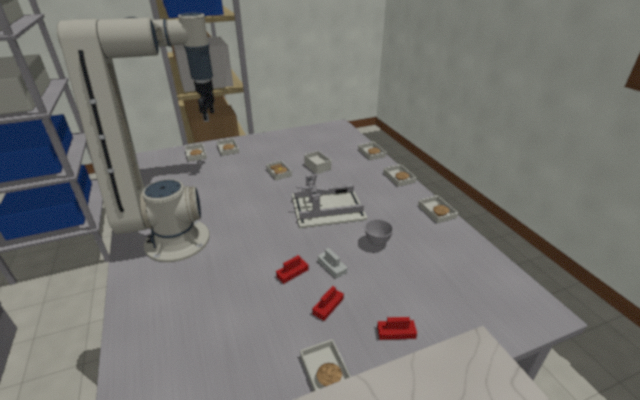

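View pics/wrist0.png

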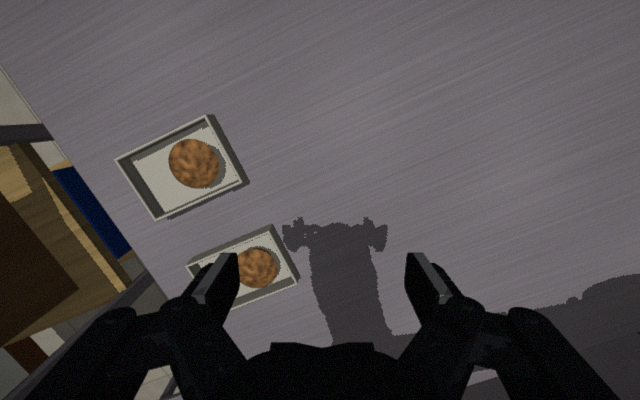

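The scene camera shows the station around (325,275), the grey gauge at (309,178), red decoys nearby and the tub at (257,207). In the side camera the gauge is at (332,263) and the station at (328,205). I'll enlarge these crops and measure.

```bash
cat > h.py <<'E'
from rig import *
import numpy as np, cv2
def ray(m,u,v):
    P=np.array(m['pose']); d=np.array([(u-m['cx'])/m['fx'],-(v-m['cy'])/m['fy'],-1.]); return P[:3,3],P[:3,:3]@d
def onz(m,u,v,z):
    o,d=ray(m,u,v); return o+d*(z-o[2])/d[2]
def proj(m,p):
    P=np.array(m['pose']); c=P[:3,:3].T@(np.asarray(p)-P[:3,3]); return np.array([m['cx']+m['fx']*c[0]/-c[2], m['cy']+m['fy']*(-c[1])/-c[2]])
E
python3 - <<'E'
from h import *
a=cv2.imread("pics/scene0.png"); b=cv2.imread("pics/side0.png")
cv2.imwrite("pics/s_crop.png",cv2.resize(a[150:330,230:400],None,fx=3.3,fy=3.3,interpolation=cv2.INTER_CUBIC)[:600])
cv2.imwrite("pics/d_crop.png",cv2.resize(b[150:290,260:420],None,fx=4.2,fy=4.2,interpolation=cv2.INTER_CUBIC)[:600])
m=camera_model("scene"); n=camera_model("side")
for p in [(309,178),(325,275),(257,207),(430,365)]: print(onz(m,*p,0.02))
for p in [(332,263),(328,208),(377,235)]: print(onz(n,*p,0.02))
E
```

```text
[ 0.45830321 -0.32165323  0.02      ]
[ 0.57718613 -0.00111775  0.02      ]
[ 0.64511121 -0.29318967  0.02      ]
[0.4756311  0.32031216 0.02      ]
[ 0.45702867 -0.3319761   0.02      ]
[ 0.56330628 -0.04516119  0.02      ]
[ 0.6598536  -0.26200425  0.02      ]
```

View pics/s_crop.png

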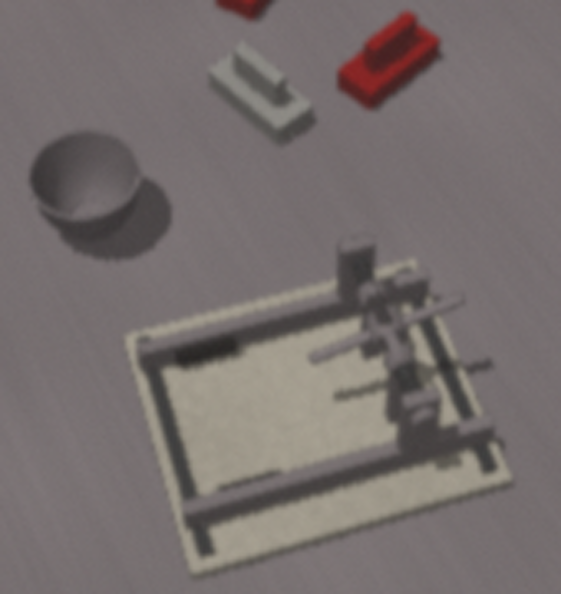

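View pics/d_crop.png

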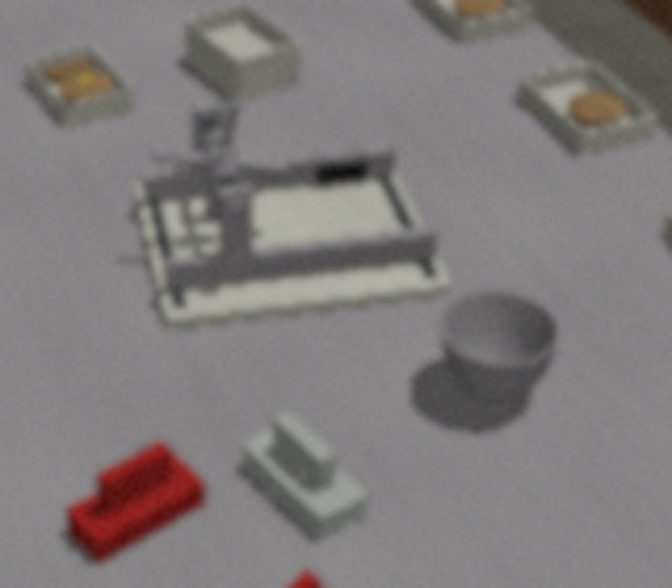

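```bash
python3 - <<'E'
from h import *
m=camera_model("scene"); n=camera_model("side")
for p in [(128,335),(413,262),(512,480),(195,573)]: print('bed',onz(m,230+p[0]/3.3,150+p[1]/3.3,.015)[:2])
for p in [(140,195),(170,325),(450,285)]: print('bedside',onz(n,260+p[0]/4.2,150+p[1]/4.2,.015)[:2])
for p in [(243,45),(285,95)]: print('rib',onz(m,230+p[0]/3.3,150+p[1]/3.3,.06)[:2])
for p in [(285,412),(330,465)]: print('ribside',onz(n,260+p[0]/4.2,150+p[1]/4.2,.06)[:2])
E
```

```text
bed [ 0.67677227 -0.1401296 ]
bed [ 0.42978815 -0.09134183]
bed [0.46807933 0.12161455]
bed [0.71831916 0.07296874]
bedside [0.46615624 0.09042228]
bedside [ 0.4258217  -0.11314903]
bedside [ 0.6778816  -0.15362203]
rib [ 0.46150944 -0.34973814]
rib [ 0.45597403 -0.27726611]
ribside [ 0.45480097 -0.30213434]
ribside [ 0.46292024 -0.36859945]
```

```bash
cat >> h.py <<'E'
def plan(p0,a0,p1,a1,n):
    """rows in tool axes for straight move p0->p1 (m), tool-x angle a0->a1 (deg) in n rows; twist applied with the shift"""
    p0=np.array(p0);p1=np.array(p1); tw=-(a1-a0)/n; d=(p1-p0)/n*1000; a=a0
    for i in range(n):
        c,s=np.cos(np.radians(a)),np.sin(np.radians(a))
        print(f"dx {d[0]*c+d[1]*s:.1f} dy {d[0]*s-d[1]*c:.1f} dz {-d[2]:.1f} tw {tw:.2f}")
        a-=tw
def cur():
    s=state(); R=s['orientation']; return s['eef_pos'], np.degrees(np.arctan2(R[1,0],R[0,0]))
E
python3 - <<'E'
from h import *
p,a=cur(); print(p,a)
d=np.array([.57,-.03,.26])-p; q=p+d*400/np.linalg.norm(d)/1000; print(q)
plan(p,a,q,a-64,8)
plan(q,a-64,[.57,-.03,.26],a-64,6)
E
```

```text
[0.22348112 0.50221493 0.25262972] -113.99682335792681
[0.44171814 0.16702684 0.25727151]
dx 27.2 dy -42.0 dz -0.6 tw 8.00
dx 21.1 dy -45.3 dz -0.6 tw 8.00
dx 14.6 dy -47.8 dz -0.6 tw 8.00
dx 7.8 dy -49.4 dz -0.6 tw 8.00
dx 0.8 dy -50.0 dz -0.6 tw 8.00
dx -6.1 dy -49.6 dz -0.6 tw 8.00
dx -13.0 dy -48.3 dz -0.6 tw 8.00
dx -19.6 dy -46.0 dz -0.6 tw 8.00
dx -20.2 dy -33.6 dz -0.5 tw -0.00
dx -20.2 dy -33.6 dz -0.5 tw -0.00
dx -20.2 dy -33.6 dz -0.5 tw -0.00
dx -20.2 dy -33.6 dz -0.5 tw -0.00
dx -20.2 dy -33.6 dz -0.5 tw -0.00
dx -20.2 dy -33.6 dz -0.5 tw -0.00
```

step_arm([
  {"gripper":-1,"dx":27,"dy":-42,"dz":0,"twist":8},
  {"gripper":-1,"dx":21,"dy":-45,"dz":0,"twist":8},
  {"gripper":-1,"dx":14.5,"dy":-47.5,"dz":0,"twist":8},
  {"gripper":-1,"dx":8,"dy":-49,"dz":0,"twist":8},
  {"gripper":-1,"dx":1,"dy":-49.5,"dz":0,"twist":8},
  {"gripper":-1,"dx":-6,"dy":-49,"dz":0,"twist":8},
  {"gripper":-1,"dx":-13,"dy":-48,"dz":0,"twist":8},
  {"gripper":-1,"dx":-19.5,"dy":-46,"dz":0,"twist":8},
])

```text
clock: 0.95
eef_pos: [0.4406, 0.1672, 0.2533]
orientation: [[-1.0, -0.03, -0.0], [-0.03, 1.0, 0.0], [0.0, 0.0, -1.0]]
contact_force: [1.6, 1.1, 0.4]
opening: 1.002
```

step_arm([
  {"gripper":-1,"dx":-20,"dy":-33.5,"dz":0},
  {"gripper":-1,"dx":-20,"dy":-33.5,"dz":0},
  {"gripper":-1,"dx":-20,"dy":-33.5,"dz":0},
  {"gripper":-1,"dx":-20,"dy":-33.5,"dz":0},
  {"gripper":-1,"dx":-20,"dy":-33.5,"dz":0},
  {"gripper":-1,"dx":-20,"dy":-33.5,"dz":0},
  {"gripper":-1},
  {"gripper":-1},
])

```text
validation failed for argument at $.ro...
```

```bash
python3 - <<'E'
from h import *
import pickle
m=camera_model("wrist"); im=camera("wrist"); cv2.imwrite("pics/w1.png",im[:,:,::-1]); pickle.dump(m,open("w1.pkl","wb"))
print(cur(),state()['clock'])
E
```

```text
(array([0.44335972, 0.16179174, 0.25325608]), np.float64(-178.99791865138178)) 1.0
```

View pics/w1.png

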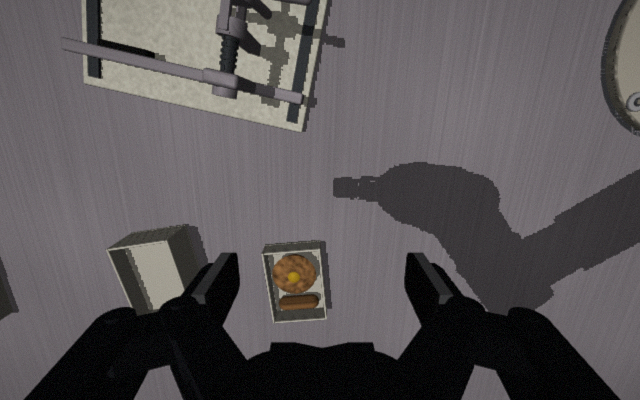

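step_arm([
  {"gripper":-1,"dx":-20,"dy":-33.5,"dz":0,"twist":0},
  {"gripper":-1,"dx":-20,"dy":-33.5,"dz":0,"twist":0},
  {"gripper":-1,"dx":-20,"dy":-33.5,"dz":0,"twist":0},
  {"gripper":-1,"dx":-20,"dy":-33.5,"dz":0,"twist":0},
  {"gripper":-1,"dx":-20,"dy":-33.5,"dz":0,"twist":0},
  {"gripper":-1,"dx":-20,"dy":-33.5,"dz":0,"twist":0},
  {"gripper":-1,"dx":0,"dy":0,"dz":0,"twist":0},
  {"gripper":-1,"dx":0,"dy":0,"dz":0,"twist":0},
])

```text
clock: 1.8
eef_pos: [0.567, -0.0282, 0.2524]
orientation: [[-0.999, -0.033, -0.002], [-0.033, 0.999, 0.0], [0.002, 0.0, -1.0]]
contact_force: [-0.4, 0.7, -0.5]
opening: 1.003
```

```bash
python3 - <<'E'
from h import *
import pickle
m=camera_model("wrist"); im=camera("wrist"); cv2.imwrite("pics/w2.png",im[:,:,::-1]); pickle.dump(m,open("w2.pkl","wb"))
print(cur(),state()['clock'])
E
```

```text
(array([ 0.56680249, -0.02745198,  0.25282888]), np.float64(-178.0218206862034)) 1.85
```

View pics/w2.png

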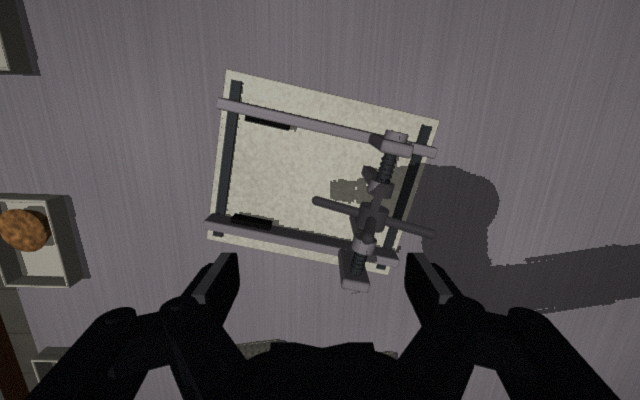

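```bash
python3 - <<'E'
from h import *
im=cv2.imread("pics/w2.png")[50:310,190:460]
cv2.imwrite("pics/w2c.png",cv2.resize(im,None,fx=2.3,fy=2.3,interpolation=cv2.INTER_CUBIC)[:600,:800])
E
```

```text
(no output)
```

View pics/w2c.png

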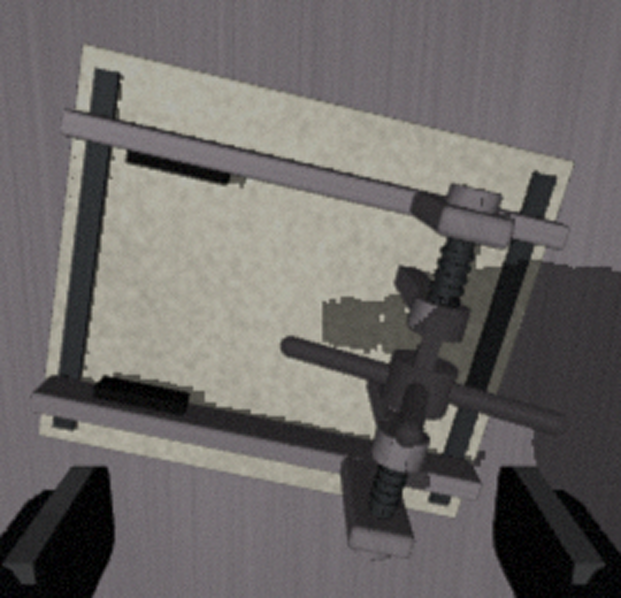

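```bash
python3 - <<'E'
from h import *
import pickle
m=pickle.load(open("w2.pkl","rb"))
f=lambda p:(190+p[0]/2.3,50+p[1]/2.3)
C=np.array([onz(m,*f(p),.015)[:2] for p in [(84,46),(572,162),(455,515),(40,432)]]); print(C)
c=C.mean(0); print('c',c)
for i,j in [(1,0),(2,3),(0,3),(1,2)]:
    d=C[j]-C[i]; print(np.linalg.norm(d),np.degrees(np.arctan2(d[1],d[0])))
E
```

```text
[[ 0.67913963 -0.14473467]
 [ 0.42700171 -0.09749512]
 [ 0.46640699  0.11564533]
 [ 0.71933578  0.06741205]]
c [ 0.57297103 -0.0147931 ]
0.2565250549515922 -10.61168351521199
0.2574867394512276 -10.79662003863414
0.21592119349107683 79.27115892147177
0.2167524647444689 79.52546305707179
```

```bash
cat >> h.py <<'E'
SC=np.array([.573,-.0148]); SY=np.radians(-10.65)
def S2W(x,y,z): 
    c,s=np.cos(SY),np.sin(SY); return np.array([SC[0]+c*x-s*y, SC[1]+s*x+c*y, z])
def W2S(p):
    c,s=np.cos(SY),np.sin(SY); d=np.asarray(p)[:2]-SC; return np.array([c*d[0]+s*d[1],-s*d[0]+c*d[1],p[2]])
def onplane(m,u,v,y=0):
    o,d=ray(m,u,v); o=W2S(o); d=W2S(d+np.array([*SC,0])); t=(y-o[1])/d[1]; return o+t*d
E
python3 - <<'E'
from h import *
import pickle
m=pickle.load(open("w2.pkl","rb"))
f=lambda p:(190+p[0]/2.3,50+p[1]/2.3)
for p in [(290,347),(555,420),(412,392),(420,370)]: print(onplane(m,*f(p)))
print((proj(m,S2W(-60,0,.1)*1)) , [((proj(m,S2W(-.06,y,z))-[190,50])*2.3).round() for y,z in [(0,.1),(0,.165),(.031,.1),(-.031,.1)]])
for t in range(-30,110,15):
    print(t,((proj(m,S2W(-.06+.065*np.sin(np.radians(t)),0,.1+.065*np.cos(np.radians(t))))-[190,50])*2.3).round())
n=camera_model("side"); g=camera_model("scene")
for t in range(0,360,30):
    P=S2W(-.06+.065*np.sin(np.radians(t)),0,.1+.065*np.cos(np.radians(t)))
    print(t,((proj(n,P)-[260,150])*4.2).round(),((proj(g,P)-[230,150])*3.3).round())
E
```

```text
[-0.00149704  0.          0.08949042]
[-1.18662380e-01 -1.38777878e-17  1.13034039e-01]
[-0.05440337  0.          0.1155982 ]
[-0.06377296  0.          0.08258188]
[4164.37930316 1016.37493039] [array([419., 382.]), array([450., 448.]), array([400., 444.]), array([438., 316.])]
-30 [530. 454.]
-15 [494. 454.]
0 [450. 448.]
15 [403. 435.]
30 [358. 419.]
45 [320. 400.]
60 [294. 382.]
75 [279. 365.]
90 [275. 351.]
105 [281. 341.]
0 [217.  97.] [390. 277.]
30 [253. 102.] [348. 295.]
60 [279. 122.] [316. 321.]
90 [288. 152.] [305. 347.]
120 [279. 182.] [315. 365.]
150 [254. 207.] [343. 373.]
180 [220. 218.] [381. 368.]
210 [185. 214.] [420. 352.]
240 [159. 196.] [450. 328.]
270 [148. 167.] [464. 303.]
300 [156. 135.] [457. 283.]
330 [181. 110.] [430. 273.]
```

```bash
python3 - <<'E'
from h import *
p,a=cur(); 
plan(p,a,[.459,-.33,.20],a-2,7)
E
```

```text
dx 16.9 dy -42.7 dz 7.5 tw 0.29
dx 16.7 dy -42.7 dz 7.5 tw 0.29
dx 16.5 dy -42.8 dz 7.5 tw 0.29
dx 16.2 dy -42.9 dz 7.5 tw 0.29
dx 16.0 dy -43.0 dz 7.5 tw 0.29
dx 15.8 dy -43.1 dz 7.5 tw 0.29
dx 15.6 dy -43.1 dz 7.5 tw 0.29
```

step_arm([
  {"gripper":-1,"dx":16.5,"dy":-43,"dz":7.5,"twist":0},
  {"gripper":-1,"dx":16.5,"dy":-43,"dz":7.5,"twist":0},
  {"gripper":-1,"dx":16.5,"dy":-43,"dz":7.5,"twist":0},
  {"gripper":-1,"dx":16.5,"dy":-43,"dz":7.5,"twist":0},
  {"gripper":-1,"dx":16.5,"dy":-43,"dz":7.5,"twist":0},
  {"gripper":-1,"dx":16.5,"dy":-43,"dz":7.5,"twist":0},
  {"gripper":-1,"dx":16.5,"dy":-43,"dz":7.5,"twist":0},
  {"gripper":-1,"dx":0,"dy":0,"dz":0,"twist":0},
])

```text
clock: 2.65
eef_pos: [0.4598, -0.3349, 0.1997]
orientation: [[-1.0, -0.031, -0.002], [-0.031, 1.0, 0.0], [0.002, 0.0, -1.0]]
contact_force: [-0.3, 0.2, -0.3]
opening: 0.998
```

```bash
python3 - <<'E'
from h import *
import pickle
m=camera_model("wrist"); im=camera("wrist"); cv2.imwrite("pics/w3.png",im[:,:,::-1]); pickle.dump(m,open("w3.pkl","wb"))
print(cur(),state()['clock'])
E
```

```text
(array([ 0.46094956, -0.33320087,  0.20025294]), np.float64(-178.13690764974308)) 2.7
```

View pics/w3.png

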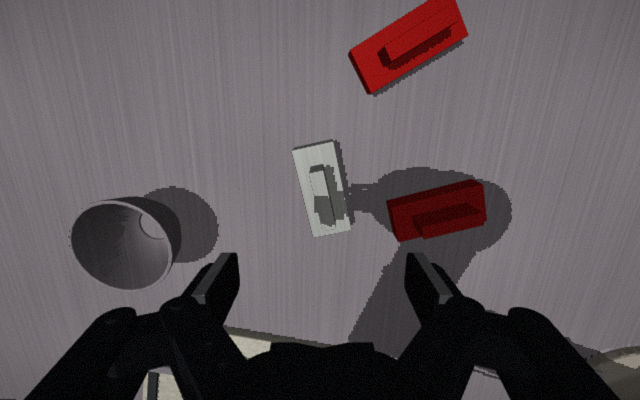

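```bash
python3 - <<'E'
from h import *
import pickle
im=cv2.imread("pics/w3.png")[130:250,270:380]
cv2.imwrite("pics/w3c.png",cv2.resize(im,None,fx=5,fy=5,interpolation=cv2.INTER_CUBIC)[:600,:800])
E
```

```text
(no output)
```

View pics/w3c.png

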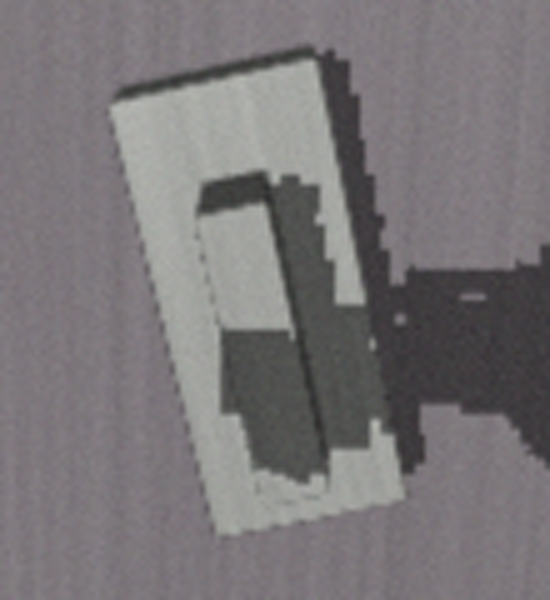

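```bash
python3 - <<'E'
from h import *
import pickle
m=pickle.load(open("w3.pkl","rb"))
for P,z in [([(112,103),(318,57),(405,497),(220,535)],.026),([(200,215),(268,203),(328,487),(260,500)],.06)]:
    C=np.array([onz(m,270+p[0]/5,130+p[1]/5,z)[:2] for p in P]); print(C.mean(0))
    for i,j in [(0,3),(1,2),(0,1),(3,2)]:
        d=C[j]-C[i]; print(np.linalg.norm(d),np.degrees(np.arctan2(d[1],d[0])))
p,a=cur(); print(p,a)
E
```

```text
[ 0.45703682 -0.32827416]
0.09904524911280826 104.26990558825034
0.09893311233638227 103.89258739326753
0.04303976332784035 -165.73615209262394
0.042388391275622134 -165.58177162435942
[ 0.45745617 -0.3285877 ]
0.05842639769033174 102.8412905138213
0.058083144803105634 103.7053215686246
0.012801402994850823 -168.02093102204807
0.013676728688285903 -166.50004988640035
[ 0.46094956 -0.33320087  0.20025294] -178.13690764974308
```

```bash
python3 - <<'E'
from h import *
p,a=cur()
plan(p,a,[.4572,-.3284,.15],-166.1,2)
E
```

```text
dx 1.8 dy 2.5 dz 25.1 tw -6.02
dx 1.5 dy 2.6 dz 25.1 tw -6.02
```

step_arm([
  {"gripper":-0.3,"dx":1.8,"dy":2.5,"dz":25,"twist":-6},
  {"gripper":-0.3,"dx":1.5,"dy":2.5,"dz":25,"twist":-6},
  {"gripper":-0.3,"dx":0,"dy":0,"dz":25,"twist":0},
  {"gripper":-0.3,"dx":0,"dy":0,"dz":20,"twist":0},
  {"gripper":-0.3,"dx":0,"dy":0,"dz":0,"twist":0},
  {"gripper":-0.3,"dx":0,"dy":0,"dz":0,"twist":0},
  {"gripper":-0.3,"dx":0,"dy":0,"dz":0,"twist":0},
  {"gripper":-0.3,"dx":0,"dy":0,"dz":0,"twist":0},
])

```text
clock: 3.5
eef_pos: [0.4594, -0.3277, 0.1073]
orientation: [[-0.97, -0.243, 0.002], [-0.243, 0.97, -0.001], [-0.002, -0.002, -1.0]]
contact_force: [-0.2, 0.7, -0.2]
opening: 0.653
```

```bash
python3 - <<'E'
from h import *
import pickle
m=camera_model("wrist"); im=camera("wrist"); cv2.imwrite("pics/w4.png",im[:,:,::-1]); pickle.dump(m,open("w4.pkl","wb"))
print(cur(),state()['clock'],state()['opening'])
E
```

```text
(array([ 0.45915473, -0.3277839 ,  0.10699519]), np.float64(-165.9756582917021)) 3.55 0.6482650553301625
```

View pics/w4.png

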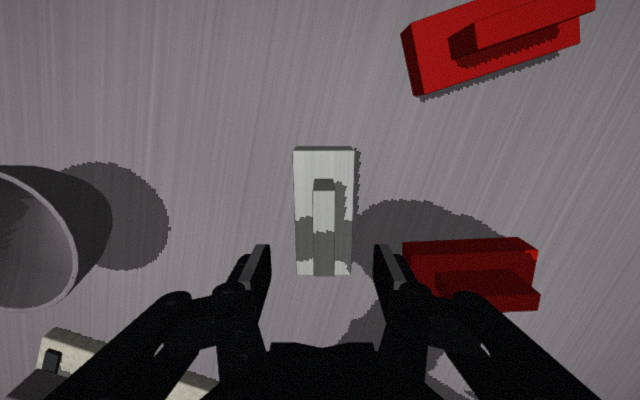

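```bash
python3 - <<'E'
from h import *
import pickle
m=pickle.load(open("w4.pkl","rb"))
C=np.array([onz(m,*p,.026)[:2] for p in [(293,150),(355,150),(349.5,275.5),(297,275.5)]]); print(C,C.mean(0))
for i,j in [(0,3),(1,2),(0,1),(3,2)]:
        d=C[j]-C[i]; print(np.linalg.norm(d),np.degrees(np.arctan2(d[1],d[0])))
p,a=cur(); print(p,a)
R=state()['orientation']; print((R.T@(np.array([*C.mean(0),p[2]])-p))*1000)
E
```

```text
[[ 0.49079156 -0.37158799]
 [ 0.44856208 -0.38219001]
 [ 0.42492196 -0.28421662]
 [ 0.46607437 -0.27384605]] [ 0.45758749 -0.32796017]
0.100818784398707 104.19155557325905
0.10078511627587267 103.56566860459412
0.043540001367983985 -165.90676310747114
0.04243901834033315 -165.8557409713257
[ 0.45915473 -0.3277839   0.10699519] -165.9756582917021
[ 1.56323262  0.20877552 -0.0030206 ]
```

step_arm([
  {"gripper":-0.3,"dx":1.5,"dy":0,"dz":20,"twist":0},
  {"gripper":-0.3,"dx":0,"dy":0,"dz":20,"twist":0},
  {"gripper":-0.3,"dx":0,"dy":0,"dz":15,"twist":0},
  {"gripper":-0.3,"dx":0,"dy":0,"dz":0,"twist":0},
  {"gripper":1,"dx":0,"dy":0,"dz":0,"twist":0},
  {"gripper":1,"dx":0,"dy":0,"dz":0,"twist":0},
  {"gripper":1,"dx":0,"dy":0,"dz":0,"twist":0},
  {"gripper":1,"dx":0,"dy":0,"dz":0,"twist":0},
], squeeze=50)

```text
clock: 4.35
eef_pos: [0.4578, -0.3284, 0.052]
orientation: [[-0.97, -0.242, 0.002], [-0.242, 0.97, -0.001], [-0.002, -0.002, -1.0]]
contact_force: [0.7, 1.3, 3.5]
opening: 0.155
```

```bash
python3 - <<'E'
from h import *
print(cur(),state()['clock'],state()['opening'],state()['contact_force'])
p=np.array([.4578,-.328,.0515]); a=-166
t=S2W(.07,0,0); print(t)
# lift 150 vertical first then over
q=[t[0],t[1],.17]; plan([p[0],p[1],.17],a,q,-190.65,8)
E
```

```text
(array([ 0.45782287, -0.32844336,  0.05200516]), np.float64(-165.98254473601745)) 4.35 0.15476370305432147 [0.73141201 1.27171606 3.51082282]
[ 0.64179421 -0.02773663  0.        ]
dx -31.4 dy 30.9 dz -0.0 tw 3.08
dx -29.7 dy 32.5 dz -0.0 tw 3.08
dx -27.9 dy 34.0 dz -0.0 tw 3.08
dx -26.0 dy 35.5 dz -0.0 tw 3.08
dx -24.1 dy 36.8 dz -0.0 tw 3.08
dx -22.1 dy 38.1 dz -0.0 tw 3.08
dx -20.0 dy 39.2 dz -0.0 tw 3.08
dx -17.9 dy 40.2 dz -0.0 tw 3.08
```

step_arm([
  {"gripper":1,"dx":0,"dy":0,"dz":-30,"twist":0},
  {"gripper":1,"dx":0,"dy":0,"dz":-45,"twist":0},
  {"gripper":1,"dx":0,"dy":0,"dz":-45,"twist":0},
  {"gripper":1,"dx":-31.5,"dy":31,"dz":0,"twist":3},
  {"gripper":1,"dx":-29.5,"dy":32.5,"dz":0,"twist":3},
  {"gripper":1,"dx":-28,"dy":34,"dz":0,"twist":3},
  {"gripper":1,"dx":-26,"dy":35.5,"dz":0,"twist":3},
  {"gripper":1,"dx":-24,"dy":37,"dz":0,"twist":3},
])

```text
clock: 5.15
eef_pos: [0.5711, -0.1379, 0.1698]
orientation: [[-1.0, 0.02, -0.002], [0.02, 1.0, 0.001], [0.002, 0.001, -1.0]]
contact_force: [0.0, -0.0, -4.3]
opening: 0.156
```

step_arm([
  {"gripper":1,"dx":-22,"dy":38,"dz":0,"twist":3},
  {"gripper":1,"dx":-20,"dy":39,"dz":0,"twist":3},
  {"gripper":1,"dx":-18,"dy":40,"dz":0,"twist":3.5},
  {"gripper":1,"dx":0,"dy":0,"dz":0,"twist":0},
  {"gripper":1,"dx":0,"dy":0,"dz":0,"twist":0},
  {"gripper":1,"dx":0,"dy":0,"dz":0,"twist":0},
  {"gripper":1,"dx":0,"dy":0,"dz":0,"twist":0},
  {"gripper":1,"dx":0,"dy":0,"dz":0,"twist":0},
])

```text
clock: 5.95
eef_pos: [0.6389, -0.0282, 0.1709]
orientation: [[-0.983, 0.183, -0.0], [0.183, 0.983, 0.0], [0.0, 0.0, -1.0]]
contact_force: [0.5, 0.9, -5.0]
opening: 0.15
```

```bash
python3 - <<'E'
from h import *
import pickle
m=camera_model("wrist"); im=camera("wrist"); cv2.imwrite("pics/w5.png",im[:,:,::-1]); pickle.dump(m,open("w5.pkl","wb"))
p,a=cur();print(p,a,state()['clock'],state()['opening'], W2S(p))
E
```

```text
[ 0.63900135 -0.0280184   0.17098041] 169.43963948994107 6.0 0.1566183734678693 [ 0.06730732 -0.00079306  0.17098041]
```

View pics/w5.png

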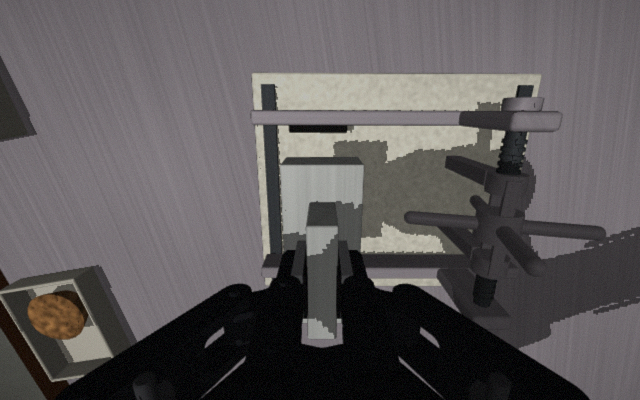

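```bash
python3 - <<'E'
from h import *
import pickle
m=pickle.load(open("w5.pkl","rb"))
for p,z in [((252,74),.015),((540,75),.015),((290,126),.04),((347,126),.04),((252,113),.049),((560,113),.049)]: print(p,W2S(onz(m,*p,z)))
E
```

```text
(252, 74) [ 0.1288548  -0.10821549  0.015     ]
(540, 75) [-0.12771661 -0.10795637  0.015     ]
(290, 126) [ 0.0937896  -0.06478191  0.04      ]
(347, 126) [ 0.04518185 -0.06488356  0.04      ]
(252, 113) [ 0.12334307 -0.07542935  0.049     ]
(560, 113) [-0.12668056 -0.07595839  0.049     ]
```

step_arm([
  {"gripper":1,"dx":-2.5,"dy":0.8,"dz":15,"twist":0},
  {"gripper":1,"dx":0,"dy":0,"dz":20,"twist":0},
  {"gripper":1,"dx":0,"dy":0,"dz":20,"twist":0},
  {"gripper":1,"dx":0,"dy":0,"dz":20,"twist":0},
  {"gripper":1,"dx":0,"dy":0,"dz":12,"twist":0},
  {"gripper":1,"dx":0,"dy":0,"dz":8,"twist":0},
  {"gripper":1,"dx":0,"dy":0,"dz":5,"twist":0},
  {"gripper":1,"dx":0,"dy":0,"dz":2,"twist":0},
])

```text
clock: 6.8
eef_pos: [0.6422, -0.0269, 0.0689]
orientation: [[-0.983, 0.182, 0.001], [0.182, 0.983, -0.0], [-0.001, 0.0, -1.0]]
contact_force: [-0.1, -0.1, -4.7]
opening: 0.151
```

```bash
python3 - <<'E'
from h import *
p,a=cur();s=state();print(p,a,s['clock'],s['opening'], W2S(p),s['contact_force'])
E
```

```text
[ 0.64220128 -0.02694847  0.06894413] 169.501599949039 6.8 0.15083437863304802 [0.0702544  0.00084982 0.06894413] [-0.08522971 -0.07893489 -4.66214683]
```

step_arm([
  {"gripper":1,"dx":0,"dy":0,"dz":1.5,"twist":0},
  {"gripper":1,"dx":0,"dy":0,"dz":0.8,"twist":0},
  {"gripper":1,"dx":0,"dy":0,"dz":0,"twist":0},
  {"gripper":0.2,"dx":0,"dy":0,"dz":0,"twist":0},
  {"gripper":0.2,"dx":0,"dy":0,"dz":0,"twist":0},
  {"gripper":0.2,"dx":0,"dy":0,"dz":0,"twist":0},
  {"gripper":0.2,"dx":0,"dy":0,"dz":0,"twist":0},
  {"gripper":0.2,"dx":0,"dy":0,"dz":0,"twist":0},
])

```text
clock: 7.6
eef_pos: [0.6421, -0.0269, 0.0667]
orientation: [[-0.983, 0.182, 0.0], [0.182, 0.983, -0.0], [-0.0, 0.0, -1.0]]
contact_force: [-0.1, -0.4, 0.6]
opening: 0.396
```

```bash
python3 - <<'E'
from h import *
p,a=cur();s=state();print(p,a,s['clock'],s['opening'], W2S(p),s['contact_force'])
E
```

```text
[ 0.64211059 -0.02685083  0.06674113] 169.50999795855114 7.6 0.39620574703958694 [0.07014722 0.00092902 0.06674113] [-0.07909592 -0.35813946  0.64395076]
```

```bash
python3 - <<'E'
from h import *
p,a=cur()
p=[p[0],p[1],.2117]
t=S2W(-.11,0,.25); plan(p,a,t,a+89.85,11)
E
```

```text
dx 16.4 dy -0.0 dz -3.5 tw -8.17
dx 16.2 dy 2.3 dz -3.5 tw -8.17
dx 15.7 dy 4.6 dz -3.5 tw -8.17
dx 14.9 dy 6.8 dz -3.5 tw -8.17
dx 13.8 dy 8.8 dz -3.5 tw -8.17
dx 12.4 dy 10.7 dz -3.5 tw -8.17
dx 10.8 dy 12.3 dz -3.5 tw -8.17
dx 8.9 dy 13.7 dz -3.5 tw -8.17
dx 6.9 dy 14.9 dz -3.5 tw -8.17
dx 4.7 dy 15.7 dz -3.5 tw -8.17
dx 2.4 dy 16.2 dz -3.5 tw -8.17
```

step_arm([
  {"gripper":0.2,"dx":0,"dy":0,"dz":-45,"twist":0},
  {"gripper":0.2,"dx":0,"dy":0,"dz":-50,"twist":0},
  {"gripper":0.2,"dx":0,"dy":0,"dz":-50,"twist":0},
  {"gripper":1,"dx":16.5,"dy":0,"dz":-3.5,"twist":-8},
  {"gripper":1,"dx":16,"dy":2,"dz":-3.5,"twist":-8},
  {"gripper":1,"dx":15.5,"dy":4.5,"dz":-3.5,"twist":-8},
  {"gripper":1,"dx":15,"dy":7,"dz":-3.5,"twist":-8},
  {"gripper":1,"dx":14,"dy":9,"dz":-3.5,"twist":-8},
])

```text
clock: 8.4
eef_pos: [0.5607, -0.0116, 0.2292]
orientation: [[-0.867, -0.497, 0.0], [-0.497, 0.867, -0.0], [-0.0, -0.0, -1.0]]
contact_force: [-0.2, -0.2, 0.6]
opening: -0.003
```

step_arm([
  {"gripper":1,"dx":12.5,"dy":10.5,"dz":-3.5,"twist":-8},
  {"gripper":1,"dx":11,"dy":12,"dz":-3.5,"twist":-8},
  {"gripper":1,"dx":9,"dy":13.5,"dz":-3.5,"twist":-8},
  {"gripper":1,"dx":7,"dy":15,"dz":-3.5,"twist":-8},
  {"gripper":1,"dx":5,"dy":15.5,"dz":-3.5,"twist":-8.5},
  {"gripper":1,"dx":2.5,"dy":16,"dz":-3.5,"twist":-8.5},
  {"gripper":1,"dx":0,"dy":0,"dz":0,"twist":0},
  {"gripper":1,"dx":0,"dy":0,"dz":0,"twist":0},
])

```text
clock: 9.2
eef_pos: [0.4655, 0.0067, 0.2503]
orientation: [[-0.202, -0.979, 0.001], [-0.979, 0.202, 0.0], [-0.0, -0.001, -1.0]]
contact_force: [0.0, 1.1, 0.4]
opening: 0.002
```

```bash
python3 - <<'E'
from h import *
import pickle
m=camera_model("wrist"); im=camera("wrist"); cv2.imwrite("pics/w6.png",im[:,:,::-1]); pickle.dump(m,open("w6.pkl","wb"))
p,a=cur();print(p,a,state()['clock'],state()['opening'], W2S(p))
E
```

```text
[0.46565554 0.00664064 0.24999596] -101.64881916197793 9.25 0.0019935826621976633 [-0.10945782  0.00123309  0.24999596]
```

View pics/w6.png

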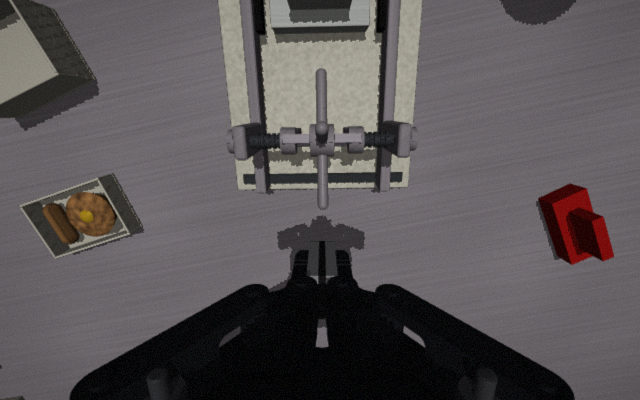

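```bash
cat >> h.py <<'E'
def tips(m):
    for t in range(-90,120,10):
        q=proj(m,S2W(-.06+.065*np.sin(np.radians(t)),0,.1+.065*np.cos(np.radians(t)))); print(t,q.round(1))
E
python3 - <<'E'
from h import *
import pickle
m=pickle.load(open("w6.pkl","rb")); tips(m)
for p in [(321,70),(322,207),(321,124)]: print(onplane(m,*p,0), W2S(onz(m,*p,.1)))
im=cv2.imread("pics/w6.png")[0:220,210:430]
cv2.imwrite("pics/w6c.png",cv2.resize(im,None,fx=2.7,fy=2.7,interpolation=cv2.INTER_CUBIC)[:600,:800])
E
```

```text
-90 [323.2 206.3]
-80 [323.2 209.1]
-70 [323.2 210. ]
-60 [323.2 208.8]
-50 [323.1 205.2]
-40 [323. 199.]
-30 [322.9 190.1]
-20 [322.7 178.6]
-10 [322.5 164.9]
0 [322.2 149.6]
10 [322.  133.3]
20 [321.7 117.1]
30 [321.5 101.9]
40 [321.3  88.5]
50 [321.1  77.7]
60 [321.   69.8]
70 [320.9  64.9]
80 [320.9  63. ]
90 [320.9  63.8]
100 [321.   66.9]
110 [321.1  71.9]
[-0.00098991  0.          0.10872798] [6.40366949e-05 6.02111651e-06 1.00000000e-01]
[-0.04503324  0.          0.33540173] [-0.12572858  0.00118593  0.1       ]
[-0.03504959  0.          0.32089462] [-0.0453122   0.00079298  0.1       ]
```

View pics/w6c.png

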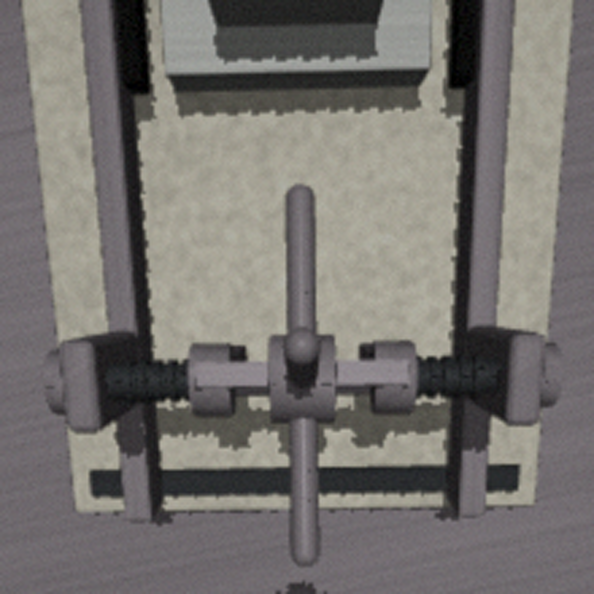

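```bash
cat >> h.py <<'E'
def wp(th,r=48):
    t=np.radians(th); return np.array([-60+r*np.sin(t)-5*np.cos(t)-11, 100+r*np.cos(t)+5*np.sin(t)+22])
def here():
    p,a=cur(); s=W2S(p)*1000; F=state()['contact_force']; c,q=np.cos(SY),np.sin(SY)
    print('S',s.round(2),'ang',round(a-(-100.65),2),'Fstation',(c*F[0]+q*F[1]).round(2),(-q*F[0]+c*F[1]).round(2),F[2].round(2),'clk',state()['clock'])
    return s
def stroke(ths,r=48,start=None):
    pr=start if start is not None else wp(ths[0],r)
    for t in ths[1:]:
        w=wp(t,r); d=w-pr; print(t,'dy %.1f dz %.1f'%(-d[0],-d[1])); pr=w
E
python3 - <<'E'
from h import *
here(); print(wp(12), wp(5)); stroke(np.linspace(12,78,9))
E
```

```text
S [-109.46    1.23  250.  ] ang -1.0 Fstation 0.24 -0.12 0.67 clk 9.25
[-65.91097684 169.99064329] [-71.79749784 170.25312422]
20.25 dy -6.8 dz 1.2
28.5 dy -6.6 dz 2.2
36.75 dy -6.2 dz 3.1
45.0 dy -5.7 dz 4.0
53.25 dy -5.1 dz 4.8
61.5 dy -4.3 dz 5.4
69.75 dy -3.5 dz 6.0
78.0 dy -2.6 dz 6.4
```

step_arm([
  {"gripper":1,"dx":1,"dy":-5,"dz":30,"twist":-1},
  {"gripper":1,"dx":0,"dy":-10,"dz":30,"twist":0},
  {"gripper":1,"dx":0,"dy":-10,"dz":20,"twist":0},
  {"gripper":1,"dx":0,"dy":-5,"dz":0,"twist":0},
  {"gripper":1,"dx":0,"dy":0,"dz":0,"twist":0},
  {"gripper":1,"dx":0,"dy":0,"dz":0,"twist":0},
  {"gripper":1,"dx":0,"dy":0,"dz":0,"twist":0},
  {"gripper":1,"dx":0,"dy":0,"dz":0,"twist":0},
])

```text
clock: 10.05
eef_pos: [0.4948, 0.0003, 0.171]
orientation: [[-0.182, -0.983, 0.002], [-0.983, 0.182, 0.0], [-0.001, -0.002, -1.0]]
contact_force: [0.7, -1.0, -0.3]
opening: 0.002
```

```bash
python3 - <<'E'
from h import *
here()
im=camera("wrist"); cv2.imwrite("pics/w7.png",im[:,:,::-1])
im=camera("side"); cv2.imwrite("pics/d7.png",cv2.resize(im[130:260,250:420,::-1],None,fx=4,fy=4,interpolation=cv2.INTER_CUBIC))
E
```

```text
S [-79.64   0.34 170.96] ang 0.15 Fstation 0.9 -0.81 -0.33 clk 10.05
```

View pics/w7.png

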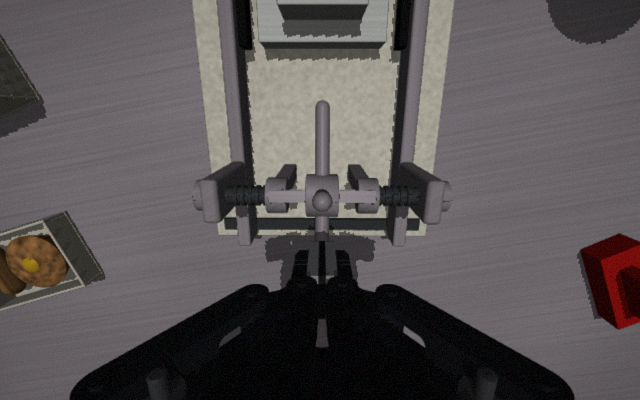

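View pics/d7.png

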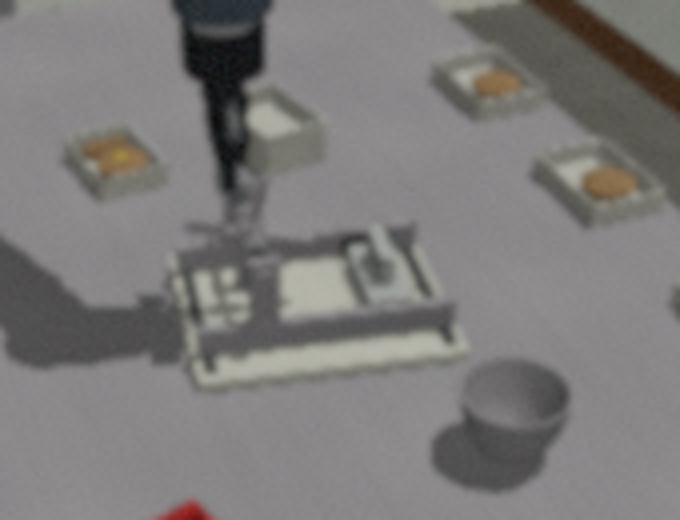

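step_arm([
  {"gripper":1,"dx":0,"dy":-7,"dz":0.5,"twist":0},
  {"gripper":1,"dx":0,"dy":-6.5,"dz":0.5,"twist":0},
  {"gripper":1,"dx":0,"dy":-7,"dz":1,"twist":0},
  {"gripper":1,"dx":0,"dy":-6.5,"dz":2,"twist":0},
  {"gripper":1,"dx":0,"dy":-6,"dz":3,"twist":0},
  {"gripper":1,"dx":0,"dy":-6,"dz":4,"twist":0},
  {"gripper":1,"dx":0,"dy":-5,"dz":5,"twist":0},
  {"gripper":1,"dx":0,"dy":-4.5,"dz":5.5,"twist":0},
])

```text
clock: 10.95
eef_pos: [0.543, -0.009, 0.1496]
orientation: [[-0.182, -0.983, 0.001], [-0.983, 0.182, -0.0], [0.0, -0.001, -1.0]]
contact_force: [-5.0, 2.1, 9.0]
opening: 0.001
```

```bash
python3 - <<'E'
from h import *
import pickle
s=here(); print(wp(61.5))
m=camera_model("wrist"); im=camera("wrist"); cv2.imwrite("pics/w8.png",im[:,:,::-1]); here(); tips(m)
E
```

```text
S [-3.053e+01  1.400e-01  1.496e+02] ang 0.17 Fstation -5.27 1.19 8.97 clk 10.95
[-31.20257239 149.29770606]
S [-30.09   0.17 148.54] ang 0.16 Fstation -0.66 0.42 6.71 clk 11.0
-90 [321.3 349.6]
-80 [321.3 361.2]
-70 [321.2 371.5]
-60 [321.3 379.8]
-50 [321.3 385.5]
-40 [321.3 387.8]
-30 [321.3 385.9]
-20 [321.4 379.2]
-10 [321.5 367.2]
0 [321.6 350.2]
10 [321.6 328.7]
20 [321.7 304.3]
30 [321.8 278.6]
40 [321.9 253.6]
50 [321.9 231.1]
60 [322.  212.1]
70 [322.  197.3]
80 [322.  186.9]
90 [322.  180.6]
100 [321.9 177.9]
110 [321.9 178.5]
```

View pics/w8.png

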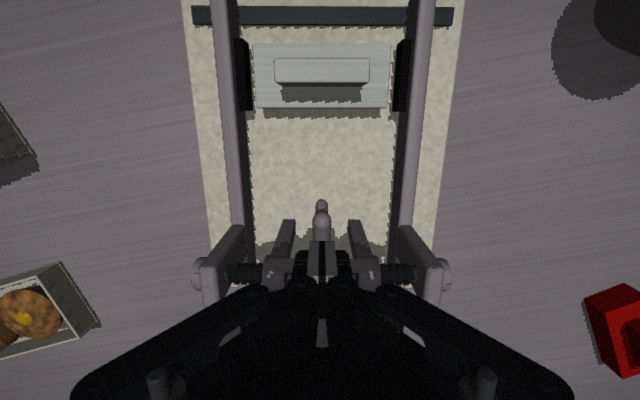

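```bash
python3 - <<'E'
from h import *
im=cv2.imread("pics/w8.png")[30:125,225:420]
cv2.imwrite("pics/w8c.png",cv2.resize(im,None,fx=4,fy=4,interpolation=cv2.INTER_NEAREST))
E
```

```text
(no output)
```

View pics/w8c.png

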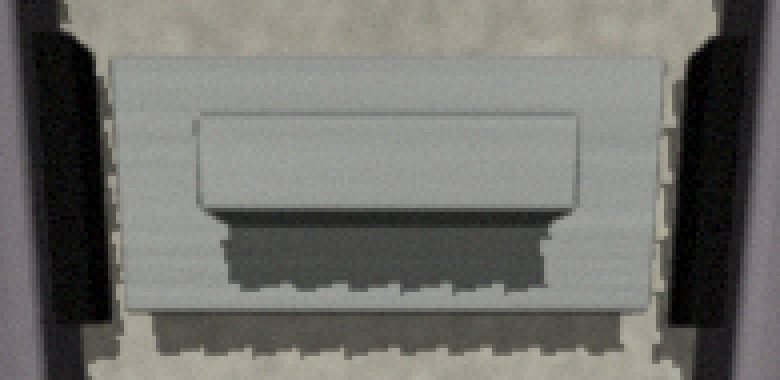

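step_arm([
  {"gripper":1,"dx":0,"dy":-3.5,"dz":6,"twist":0},
  {"gripper":1,"dx":0,"dy":-2.5,"dz":6.5,"twist":0},
  {"gripper":1,"dx":0,"dy":0,"dz":0,"twist":0},
  {"gripper":1,"dx":0,"dy":0,"dz":-35,"twist":0},
  {"gripper":1,"dx":0,"dy":0,"dz":-40,"twist":0},
  {"gripper":1,"dx":0,"dy":40,"dz":0,"twist":0},
  {"gripper":1,"dx":0,"dy":45,"dz":0,"twist":0},
  {"gripper":1,"dx":0,"dy":0,"dz":0,"twist":0},
])

```text
clock: 11.8
eef_pos: [0.4605, 0.0056, 0.2107]
orientation: [[-0.182, -0.983, -0.002], [-0.983, 0.182, 0.001], [-0.0, 0.002, -1.0]]
contact_force: [1.8, 0.4, 2.3]
opening: 0.001
```

```bash
python3 - <<'E'
from h import *
import pickle
s=here()
m=camera_model("wrist"); im=camera("wrist"); cv2.imwrite("pics/w9.png",im[:,:,::-1]); here(); tips(m)
E
```

```text
S [-114.35   -0.73  210.73] ang 0.19 Fstation 1.74 0.73 2.32 clk 11.8
S [-111.88   -0.23  211.25] ang 0.21 Fstation 0.33 0.56 0.15 clk 11.85
-90 [320.7 215.5]
-80 [320.7 219.2]
-70 [320.6 220.9]
-60 [320.6 220.1]
-50 [320.6 216.4]
-40 [320.5 209.5]
-30 [320.5 199.3]
-20 [320.6 185.7]
-10 [320.6 169.2]
0 [320.6 150.3]
10 [320.7 130.1]
20 [320.8 109.9]
30 [320.9  91.1]
40 [320.9  74.7]
50 [321.   61.8]
60 [321.1  52.7]
70 [321.2  47.5]
80 [321.2  46. ]
90 [321.2  47.7]
100 [321.3  52.1]
110 [321.3  58.7]
```

View pics/w9.png

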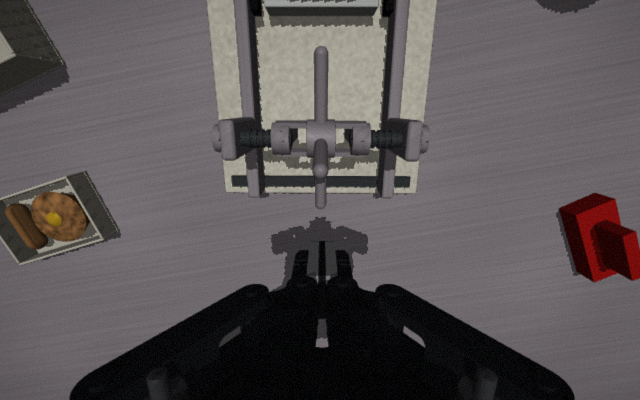

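```bash
python3 - <<'E'
from h import *
here(); stroke([-11,-5,2,9,16,22,25,28,31,34,37,40,43])
print(wp(-5),wp(2))
E
```

```text
S [-111.88   -0.23  211.25] ang 0.21 Fstation 0.33 0.56 0.15 clk 11.85
-5 dy -4.9 dz -1.2
2 dy -5.8 dz -0.8
9 dy -5.9 dz -0.0
16 dy -5.9 dz 0.7
22 dy -4.9 dz 1.1
25 dy -2.4 dz 0.8
28 dy -2.4 dz 0.9
31 dy -2.3 dz 1.0
34 dy -2.3 dz 1.1
37 dy -2.2 dz 1.2
40 dy -2.1 dz 1.4
43 dy -2.1 dz 1.5
[-80.16444914 169.38156679] [-74.32177829 170.14525718]
```

step_arm([
  {"gripper":1,"dx":0,"dy":0,"dz":21,"twist":0},
  {"gripper":1,"dx":0,"dy":0,"dz":20,"twist":0},
  {"gripper":1,"dx":0,"dy":-11,"dz":0,"twist":0},
  {"gripper":1,"dx":0,"dy":-10,"dz":0,"twist":0},
  {"gripper":1,"dx":0,"dy":-5,"dz":0,"twist":0},
  {"gripper":1,"dx":0,"dy":-5.5,"dz":0,"twist":0},
  {"gripper":1,"dx":0,"dy":-6,"dz":0,"twist":0},
  {"gripper":1,"dx":0,"dy":-4,"dz":0,"twist":0},
])

```text
clock: 12.65
eef_pos: [0.5053, -0.0021, 0.1709]
orientation: [[-0.183, -0.983, -0.002], [-0.983, 0.183, -0.0], [0.0, 0.002, -1.0]]
contact_force: [-8.6, 2.1, 5.5]
opening: -0.003
```

```bash
python3 - <<'E'
from h import *
s=here()
m=camera_model("wrist"); im=camera("wrist"); cv2.imwrite("pics/w10.png",cv2.resize(im[:220,200:440,::-1],None,fx=2.7,fy=2.7,interpolation=cv2.INTER_NEAREST)); here()
E
```

```text
S [-6.8860e+01 -7.0000e-02  1.7089e+02] ang 0.13 Fstation -8.84 0.45 5.53 clk 12.65
S [-6.8290e+01 -4.0000e-02  1.7087e+02] ang 0.13 Fstation -6.37 0.87 5.32 clk 12.7
```

View pics/w10.png

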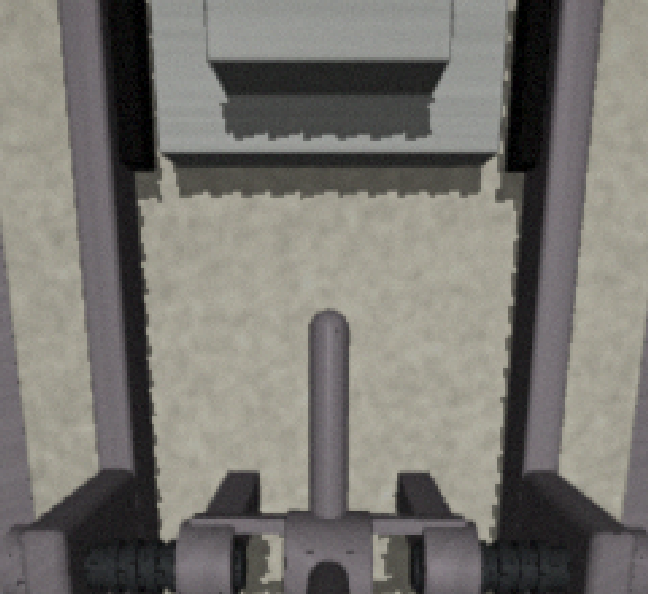

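```bash
cat >> h.py <<'E'
def tau():
    s=here(); F=state()['contact_force']; Fx=np.cos(SY)*F[0]+np.sin(SY)*F[1]
    # contact angle from tool position: solve wp radius=48 offset 5
    c=np.array([s[0]+11+60,s[2]-22-100]); R=np.hypot(*c); off=np.degrees(np.arcsin(5/R)); th=np.degrees(np.arctan2(c[0],c[1]))+off
    print('c',c.round(1),'R %.1f th %.1f tau %.3f'%(R,th,(-c[1]*Fx+c[0]*F[2])/1000))
E
python3 - <<'E'
from h import *
tau(); stroke([10,13,16,19,22,25,28,31,34])
E
```

```text
S [-6.8290e+01 -4.0000e-02  1.7087e+02] ang 0.13 Fstation -6.37 0.87 5.32 clk 12.7
c [ 2.7 48.9] R 48.9 th 9.0 tau 0.326
13 dy -2.5 dz 0.2
16 dy -2.5 dz 0.4
19 dy -2.5 dz 0.5
22 dy -2.4 dz 0.6
25 dy -2.4 dz 0.8
28 dy -2.4 dz 0.9
31 dy -2.3 dz 1.0
34 dy -2.3 dz 1.1
```

step_arm([
  {"gripper":1,"dx":0,"dy":-2.5,"dz":0.5,"twist":0},
  {"gripper":1,"dx":0,"dy":-2.5,"dz":0.5,"twist":0},
  {"gripper":1,"dx":0,"dy":-2.5,"dz":0.5,"twist":0},
  {"gripper":1,"dx":0,"dy":-2.5,"dz":0.7,"twist":0},
  {"gripper":1,"dx":0,"dy":-2.4,"dz":0.8,"twist":0},
  {"gripper":1,"dx":0,"dy":-2.4,"dz":0.9,"twist":0},
  {"gripper":1,"dx":0,"dy":-2.3,"dz":1,"twist":0},
  {"gripper":1,"dx":0,"dy":-2.3,"dz":1,"twist":0},
])

```text
clock: 13.5
eef_pos: [0.5253, -0.0059, 0.166]
orientation: [[-0.182, -0.983, 0.001], [-0.983, 0.182, -0.0], [0.0, -0.001, -1.0]]
contact_force: [-6.9, 1.6, 8.2]
opening: 0.0
```

```bash
python3 - <<'E'
from h import *
tau()
m=camera_model("wrist"); im=camera("wrist"); cv2.imwrite("pics/w11.png",cv2.resize(im[:150,220:420,::-1],None,fx=4,fy=4,interpolation=cv2.INTER_NEAREST)); tau()
stroke(range(31,74,2))
E
```

```text
S [-4.8500e+01 -5.0000e-02  1.6599e+02] ang 0.15 Fstation -7.04 0.28 8.15 clk 13.5
c [22.5 44. ] R 49.4 th 32.9 tau 0.493
S [-4.8150e+01 -2.0000e-02  1.6583e+02] ang 0.15 Fstation -5.42 -0.65 7.35 clk 13.55
c [22.9 43.8] R 49.4 th 33.3 tau 0.406
33 dy -1.5 dz 0.7
35 dy -1.5 dz 0.8
37 dy -1.5 dz 0.8
39 dy -1.4 dz 0.9
41 dy -1.4 dz 0.9
43 dy -1.4 dz 1.0
45 dy -1.3 dz 1.0
47 dy -1.3 dz 1.1
49 dy -1.3 dz 1.1
51 dy -1.2 dz 1.2
53 dy -1.2 dz 1.2
55 dy -1.1 dz 1.3
57 dy -1.1 dz 1.3
59 dy -1.0 dz 1.3
61 dy -1.0 dz 1.4
63 dy -0.9 dz 1.4
65 dy -0.9 dz 1.4
67 dy -0.8 dz 1.5
69 dy -0.8 dz 1.5
71 dy -0.7 dz 1.5
73 dy -0.7 dz 1.5
```

View pics/w11.png

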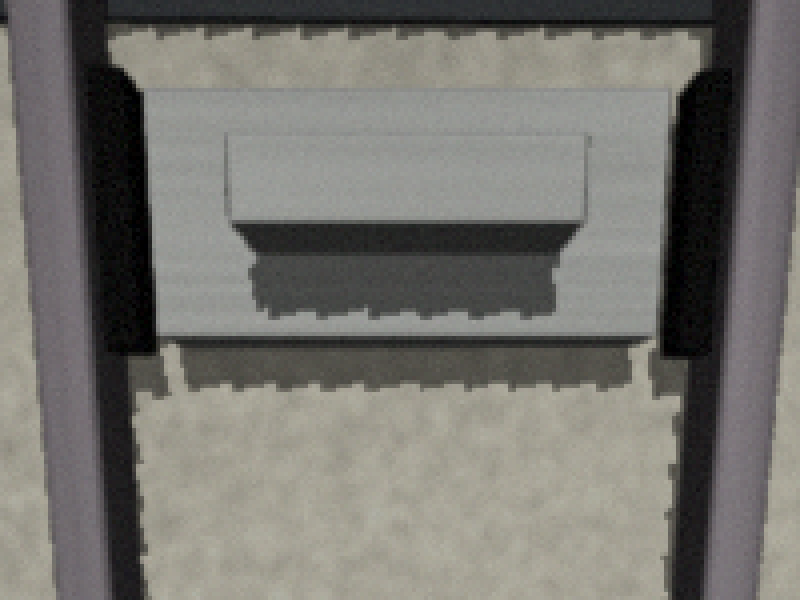

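step_arm([
  {"gripper":1,"dx":0,"dy":-0.9,"dz":0.5,"twist":0},
  {"gripper":1,"dx":0,"dy":-0.9,"dz":0.5,"twist":0},
  {"gripper":1,"dx":0,"dy":-0.9,"dz":0.5,"twist":0},
  {"gripper":1,"dx":0,"dy":-0.9,"dz":0.5,"twist":0},
  {"gripper":1,"dx":0,"dy":-0.9,"dz":0.6,"twist":0},
  {"gripper":1,"dx":0,"dy":-0.9,"dz":0.6,"twist":0},
  {"gripper":1,"dx":0,"dy":-0.9,"dz":0.6,"twist":0},
  {"gripper":1,"dx":0,"dy":-0.9,"dz":0.6,"twist":0},
])

```text
clock: 14.35
eef_pos: [0.5328, -0.0073, 0.1619]
orientation: [[-0.182, -0.983, 0.002], [-0.983, 0.182, -0.001], [0.0, -0.002, -1.0]]
contact_force: [-5.1, 0.3, 8.2]
opening: -0.0
```

```bash
python3 - <<'E'
from h import *
tau()
m=camera_model("wrist"); im=camera("wrist"); cv2.imwrite("pics/w12.png",cv2.resize(im[10:160,220:420,::-1],None,fx=4,fy=4,interpolation=cv2.INTER_NEAREST)); tau()
E
```

```text
S [-4.0920e+01 -6.0000e-02  1.6186e+02] ang 0.15 Fstation -5.04 -0.6 8.15 clk 14.35
c [30.1 39.9] R 49.9 th 42.8 tau 0.446
S [-4.0770e+01 -6.0000e-02  1.6177e+02] ang 0.15 Fstation -5.34 -1.27 8.57 clk 14.4
c [30.2 39.8] R 50.0 th 43.0 tau 0.472
```

View pics/w12.png

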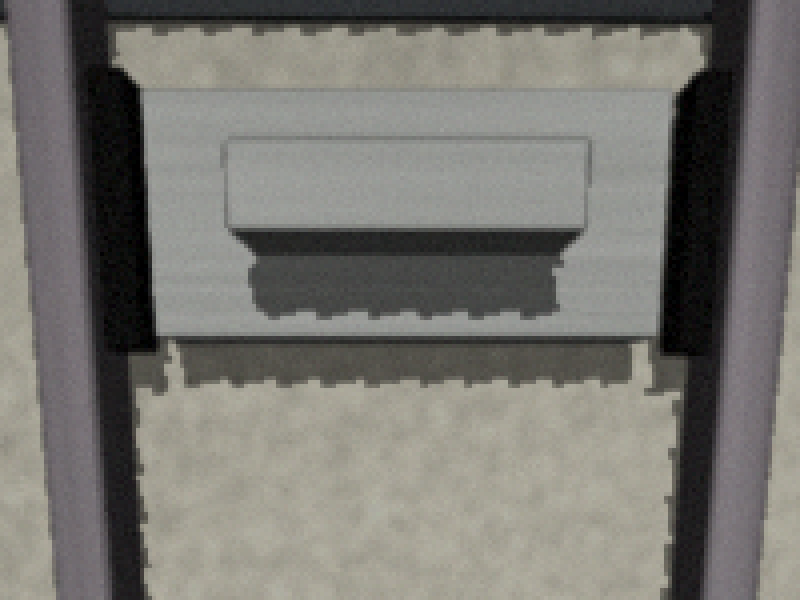

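step_arm([
  {"gripper":1,"dx":0,"dy":-0.4,"dz":0.4,"twist":0},
  {"gripper":1,"dx":0,"dy":-0.4,"dz":0.4,"twist":0},
  {"gripper":1,"dx":0,"dy":-0.4,"dz":0.4,"twist":0},
  {"gripper":1,"dx":0,"dy":-0.4,"dz":0.4,"twist":0},
  {"gripper":1,"dx":0,"dy":-0.4,"dz":0.4,"twist":0},
  {"gripper":1,"dx":0,"dy":-0.4,"dz":0.4,"twist":0},
  {"gripper":1,"dx":0,"dy":-0.4,"dz":0.4,"twist":0},
  {"gripper":1,"dx":0,"dy":-0.4,"dz":0.4,"twist":0},
])

```text
clock: 15.2
eef_pos: [0.5364, -0.008, 0.1591]
orientation: [[-0.182, -0.983, 0.003], [-0.983, 0.182, -0.001], [0.0, -0.003, -1.0]]
contact_force: [-4.6, 0.3, 8.4]
opening: 0.003
```

```bash
python3 - <<'E'
from h import *
tau()
for i in range(3): camera("side"); tau()
E
```

```text
S [-3.7190e+01 -6.0000e-02  1.5907e+02] ang 0.16 Fstation -4.61 -0.54 8.39 clk 15.2
c [33.8 37.1] R 50.2 th 48.1 tau 0.455
S [-3.7140e+01 -5.0000e-02  1.5902e+02] ang 0.16 Fstation -4.64 -1.07 8.26 clk 15.25
c [33.9 37. ] R 50.2 th 48.2 tau 0.452
S [-3.7150e+01 -4.0000e-02  1.5903e+02] ang 0.16 Fstation -4.34 -0.89 7.4 clk 15.3
c [33.9 37. ] R 50.2 th 48.2 tau 0.411
S [-3.7150e+01 -3.0000e-02  1.5901e+02] ang 0.16 Fstation -3.63 -1.44 8.56 clk 15.35
c [33.9 37. ] R 50.2 th 48.2 tau 0.424
```

step_arm([
  {"gripper":1,"dx":0,"dy":-0.35,"dz":0.4,"twist":0},
  {"gripper":1,"dx":0,"dy":-0.35,"dz":0.4,"twist":0},
  {"gripper":1,"dx":0,"dy":-0.35,"dz":0.4,"twist":0},
  {"gripper":1,"dx":0,"dy":-0.35,"dz":0.4,"twist":0},
  {"gripper":1,"dx":0,"dy":-0.35,"dz":0.4,"twist":0},
  {"gripper":1,"dx":0,"dy":-0.35,"dz":0.4,"twist":0},
  {"gripper":1,"dx":0,"dy":-0.35,"dz":0.4,"twist":0},
  {"gripper":1,"dx":0,"dy":-0.35,"dz":0.4,"twist":0},
])

```text
clock: 16.15
eef_pos: [0.5396, -0.0086, 0.1561]
orientation: [[-0.182, -0.983, 0.004], [-0.983, 0.182, -0.001], [0.0, -0.004, -1.0]]
contact_force: [-3.9, -0.1, 9.6]
opening: 0.003
```

```bash
python3 - <<'E'
from h import *
tau()
im=camera("wrist"); cv2.imwrite("pics/w13.png",cv2.resize(im[10:160,220:420,::-1],None,fx=4,fy=4,interpolation=cv2.INTER_NEAREST)); tau()
for i in range(1): camera("side"); tau()
E
```

```text
S [-3.3990e+01 -5.0000e-02  1.5613e+02] ang 0.17 Fstation -3.84 -0.79 9.63 clk 16.15
c [37.  34.1] R 50.3 th 53.0 tau 0.487
S [-3.3910e+01 -3.0000e-02  1.5608e+02] ang 0.17 Fstation -3.14 -1.34 9.78 clk 16.2
c [37.1 34.1] R 50.4 th 53.1 tau 0.470
S [-3.395e+01 -4.000e-02  1.561e+02] ang 0.17 Fstation -4.28 -1.02 9.39 clk 16.25
c [37.1 34.1] R 50.4 th 53.1 tau 0.494
```

View pics/w13.png

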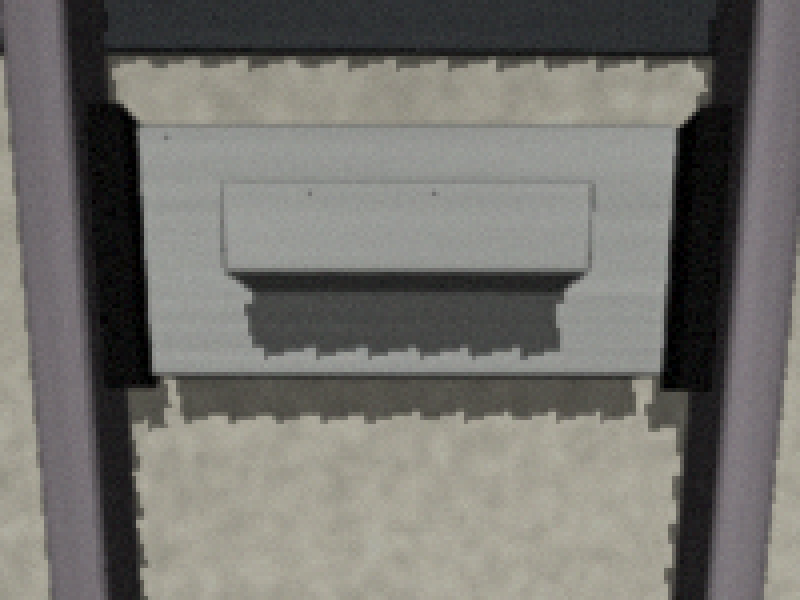

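step_arm([
  {"gripper":1,"dx":0,"dy":-0.25,"dz":0.35,"twist":0},
  {"gripper":1,"dx":0,"dy":-0.25,"dz":0.35,"twist":0},
  {"gripper":1,"dx":0,"dy":-0.25,"dz":0.35,"twist":0},
  {"gripper":1,"dx":0,"dy":-0.25,"dz":0.35,"twist":0},
  {"gripper":1,"dx":0,"dy":-0.25,"dz":0.35,"twist":0},
  {"gripper":1,"dx":0,"dy":-0.25,"dz":0.35,"twist":0},
  {"gripper":1,"dx":0,"dy":-0.25,"dz":0.35,"twist":0},
  {"gripper":1,"dx":0,"dy":-0.25,"dz":0.35,"twist":0},
])

```text
clock: 17.05
eef_pos: [0.5419, -0.009, 0.1536]
orientation: [[-0.182, -0.983, 0.005], [-0.983, 0.182, -0.001], [0.0, -0.005, -1.0]]
contact_force: [-4.0, -0.3, 8.6]
opening: -0.002
```

```bash
python3 - <<'E'
from h import *
tau()
for i in range(3): camera("side"); tau()
E
```

```text
S [-3.160e+01 -1.000e-02  1.536e+02] ang 0.17 Fstation -3.85 -1.08 8.64 clk 17.05
c [39.4 31.6] R 50.5 th 56.9 tau 0.462
S [-3.1550e+01 -3.0000e-02  1.5355e+02] ang 0.17 Fstation -2.89 -1.81 8.93 clk 17.1
c [39.4 31.5] R 50.5 th 57.0 tau 0.444
S [-3.1570e+01 -4.0000e-02  1.5355e+02] ang 0.17 Fstation -3.56 -1.68 8.47 clk 17.15
c [39.4 31.6] R 50.5 th 57.0 tau 0.446
S [-3.1570e+01 -1.0000e-02  1.5356e+02] ang 0.17 Fstation -2.94 -0.64 9.12 clk 17.2
c [39.4 31.6] R 50.5 th 57.0 tau 0.452
```

step_arm([
  {"gripper":1,"dx":0,"dy":-0.25,"dz":0.4,"twist":0},
  {"gripper":1,"dx":0,"dy":-0.25,"dz":0.4,"twist":0},
  {"gripper":1,"dx":0,"dy":-0.25,"dz":0.4,"twist":0},
  {"gripper":1,"dx":0,"dy":-0.25,"dz":0.4,"twist":0},
  {"gripper":1,"dx":0,"dy":-0.25,"dz":0.4,"twist":0},
  {"gripper":1,"dx":0,"dy":-0.25,"dz":0.4,"twist":0},
  {"gripper":1,"dx":0,"dy":-0.25,"dz":0.4,"twist":0},
  {"gripper":1,"dx":0,"dy":-0.25,"dz":0.4,"twist":0},
])

```text
clock: 18.0
eef_pos: [0.5443, -0.0094, 0.1506]
orientation: [[-0.182, -0.983, 0.006], [-0.983, 0.182, -0.001], [0.0, -0.006, -1.0]]
contact_force: [-2.9, -1.5, 9.3]
opening: -0.001
```

```bash
python3 - <<'E'
from h import *
tau()
im=camera("wrist"); cv2.imwrite("pics/w14.png",cv2.resize(im[20:170,220:420,::-1],None,fx=4,fy=4,interpolation=cv2.INTER_NEAREST)); tau()
for i in range(3): camera("side"); tau()
E
```

```text
S [-2.9210e+01 -2.0000e-02  1.5063e+02] ang 0.18 Fstation -2.52 -2.02 9.29 clk 18.0
c [41.8 28.6] R 50.7 th 61.2 tau 0.460
S [-2.915e+01 -4.000e-02  1.506e+02] ang 0.17 Fstation -1.38 -1.88 9.16 clk 18.05
c [41.9 28.6] R 50.7 th 61.3 tau 0.423
S [-2.9170e+01 -3.0000e-02  1.5061e+02] ang 0.18 Fstation -1.97 -2.16 9.72 clk 18.1
c [41.8 28.6] R 50.7 th 61.3 tau 0.463
S [-2.9180e+01 -2.0000e-02  1.5059e+02] ang 0.18 Fstation -1.7 -1.87 9.21 clk 18.15
c [41.8 28.6] R 50.7 th 61.3 tau 0.434
S [-2.917e+01 -2.000e-02  1.506e+02] ang 0.17 Fstation -1.67 -2.14 9.17 clk 18.2
c [41.8 28.6] R 50.7 th 61.3 tau 0.431
```

View pics/w14.png

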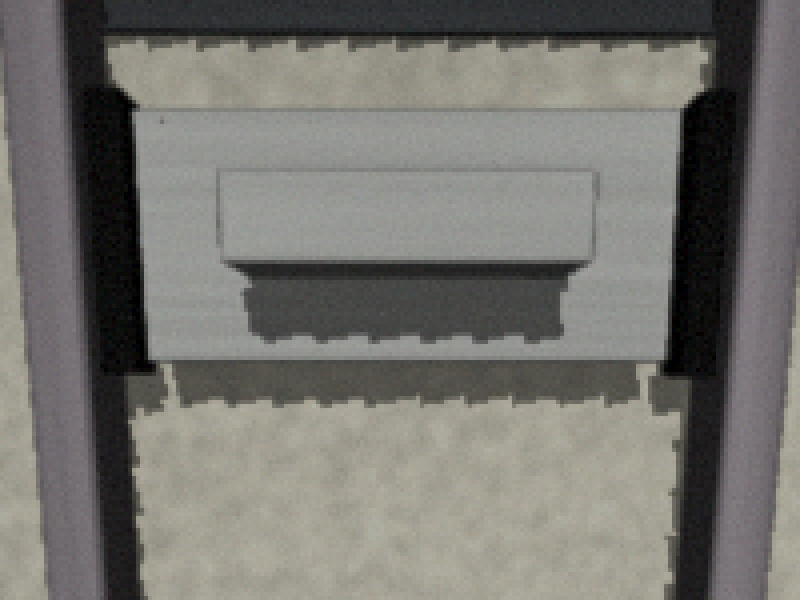

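step_arm([
  {"gripper":1,"dx":0,"dy":-0.25,"dz":0.5,"twist":0},
  {"gripper":1,"dx":0,"dy":-0.25,"dz":0.5,"twist":0},
  {"gripper":1,"dx":0,"dy":-0.25,"dz":0.5,"twist":0},
  {"gripper":1,"dx":0,"dy":-0.25,"dz":0.5,"twist":0},
  {"gripper":1,"dx":0,"dy":-0.25,"dz":0.5,"twist":0},
  {"gripper":1,"dx":0,"dy":-0.25,"dz":0.5,"twist":0},
  {"gripper":1,"dx":0,"dy":-0.25,"dz":0.5,"twist":0},
  {"gripper":1,"dx":0,"dy":-0.25,"dz":0.5,"twist":0},
])

```text
clock: 19.0
eef_pos: [0.5468, -0.0098, 0.1469]
orientation: [[-0.182, -0.983, 0.007], [-0.983, 0.182, -0.001], [0.0, -0.007, -1.0]]
contact_force: [-2.2, -1.7, 10.2]
opening: 0.0
```

```bash
python3 - <<'E'
from h import *
tau()
for i in range(3): camera("side"); tau()
E
```

```text
S [-2.6690e+01  4.0000e-02  1.4692e+02] ang 0.19 Fstation -1.82 -2.04 10.24 clk 19.0
c [44.3 24.9] R 50.8 th 66.3 tau 0.499
S [-2.6660e+01  4.0000e-02  1.4685e+02] ang 0.19 Fstation -1.66 -1.54 9.39 clk 19.05
c [44.3 24.9] R 50.8 th 66.4 tau 0.458
S [-2.6660e+01  4.0000e-02  1.4687e+02] ang 0.19 Fstation -0.65 -2.37 10.51 clk 19.1
c [44.3 24.9] R 50.8 th 66.4 tau 0.482
S [-2.6680e+01  4.0000e-02  1.4689e+02] ang 0.19 Fstation -2.48 -2.0 9.35 clk 19.15
c [44.3 24.9] R 50.8 th 66.3 tau 0.476
```

step_arm([
  {"gripper":1,"dx":0,"dy":-0.2,"dz":0.5,"twist":0},
  {"gripper":1,"dx":0,"dy":-0.2,"dz":0.5,"twist":0},
  {"gripper":1,"dx":0,"dy":-0.2,"dz":0.5,"twist":0},
  {"gripper":1,"dx":0,"dy":-0.2,"dz":0.5,"twist":0},
  {"gripper":1,"dx":0,"dy":-0.2,"dz":0.5,"twist":0},
  {"gripper":1,"dx":0,"dy":-0.2,"dz":0.5,"twist":0},
  {"gripper":1,"dx":0,"dy":-0.2,"dz":0.5,"twist":0},
  {"gripper":1,"dx":0,"dy":-0.2,"dz":0.5,"twist":0},
])

```text
clock: 19.95
eef_pos: [0.5486, -0.0101, 0.1431]
orientation: [[-0.182, -0.983, 0.008], [-0.983, 0.182, -0.001], [-0.0, -0.008, -1.0]]
contact_force: [-1.1, -1.2, 10.1]
opening: 0.001
```

```bash
python3 - <<'E'
from h import *
tau()
for i in range(3): camera("side"); tau()
E
```

```text
S [-2.482e+01  1.200e-01  1.431e+02] ang 0.19 Fstation -0.85 -1.39 10.12 clk 19.95
c [46.2 21.1] R 50.8 th 71.1 tau 0.485
S [-2.4780e+01  1.4000e-01  1.4303e+02] ang 0.19 Fstation -0.32 -1.56 9.95 clk 20.0
c [46.2 21. ] R 50.8 th 71.2 tau 0.466
S [-2.4800e+01  1.3000e-01  1.4304e+02] ang 0.19 Fstation -2.37 -2.53 9.61 clk 20.05
c [46.2 21. ] R 50.8 th 71.2 tau 0.494
S [-2.4790e+01  1.1000e-01  1.4304e+02] ang 0.19 Fstation -0.35 -1.7 9.13 clk 20.1
c [46.2 21. ] R 50.8 th 71.2 tau 0.429
```

step_arm([
  {"gripper":1,"dx":0,"dy":-0.25,"dz":0.8,"twist":0},
  {"gripper":1,"dx":0,"dy":-0.25,"dz":0.8,"twist":0},
  {"gripper":1,"dx":0,"dy":-0.25,"dz":0.8,"twist":0},
  {"gripper":1,"dx":0,"dy":-0.25,"dz":0.8,"twist":0},
  {"gripper":1,"dx":0,"dy":-0.2,"dz":0.8,"twist":0},
  {"gripper":1,"dx":0,"dy":-0.2,"dz":0.8,"twist":0},
  {"gripper":1,"dx":0,"dy":-0.2,"dz":0.8,"twist":0},
  {"gripper":1,"dx":0,"dy":-0.2,"dz":0.8,"twist":0},
])

```text
clock: 20.9
eef_pos: [0.5512, -0.0106, 0.1371]
orientation: [[-0.181, -0.983, 0.009], [-0.983, 0.181, -0.002], [-0.0, -0.009, -1.0]]
contact_force: [0.6, -2.2, 10.8]
opening: -0.002
```

```bash
python3 - <<'E'
from h import *
tau()
im=camera("wrist"); cv2.imwrite("pics/w15.png",cv2.resize(im[20:170,220:420,::-1],None,fx=4,fy=4,interpolation=cv2.INTER_NEAREST)); tau()
for i in range(2): camera("side"); tau()
E
```

```text
S [-22.24   0.14 137.08] ang 0.21 Fstation 0.98 -2.05 10.76 clk 20.9
c [48.8 15.1] R 51.0 th 78.4 tau 0.510
S [-2.2210e+01  1.1000e-01  1.3693e+02] ang 0.2 Fstation 0.69 -2.21 10.25 clk 20.95
c [48.8 14.9] R 51.0 th 78.6 tau 0.490
S [-22.23   0.14 136.98] ang 0.2 Fstation 1.39 -2.41 9.52 clk 21.0
c [48.8 15. ] R 51.0 th 78.6 tau 0.444
S [-22.22   0.15 136.99] ang 0.2 Fstation 0.34 -1.9 10.01 clk 21.05
c [48.8 15. ] R 51.0 th 78.5 tau 0.483
```

View pics/w15.png

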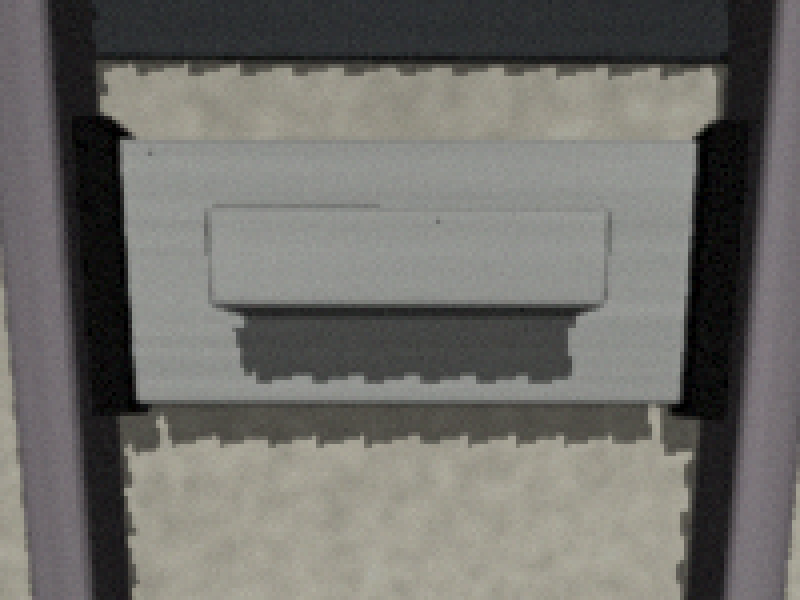

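step_arm([
  {"gripper":1,"dx":0,"dy":0,"dz":-35,"twist":0},
  {"gripper":1,"dx":0,"dy":0,"dz":-40,"twist":0},
  {"gripper":1,"dx":0,"dy":40,"dz":0,"twist":0},
  {"gripper":1,"dx":0,"dy":45,"dz":0,"twist":0},
  {"gripper":1,"dx":0,"dy":0,"dz":0,"twist":0},
  {"gripper":1,"dx":0,"dy":0,"dz":10,"twist":0},
  {"gripper":1,"dx":0,"dy":0,"dz":15,"twist":0},
  {"gripper":1,"dx":0,"dy":0,"dz":15,"twist":0},
])

```text
clock: 21.85
eef_pos: [0.465, 0.006, 0.1675]
orientation: [[-0.183, -0.983, 0.002], [-0.983, 0.183, 0.0], [-0.001, -0.002, -1.0]]
contact_force: [0.4, -0.2, -0.0]
opening: 0.0
```

```bash
python3 - <<'E'
from h import *
tau()
m=camera_model("wrist"); im=camera("wrist"); cv2.imwrite("pics/w16.png",im[:,:,::-1]); tau(); tips(m)
stroke([-12,-9,-6,-3,0,3,6,9])
E
```

```text
S [-109.94    0.5   167.52] ang 0.13 Fstation 0.45 -0.08 -0.0 clk 21.85
c [-38.9  45.5] R 59.9 th -35.8 tau -0.020
S [-1.1153e+02  6.0000e-02  1.6470e+02] ang 0.09 Fstation -1.24 -0.13 -2.79 clk 21.9
c [-40.5  42.7] R 58.9 th -38.6 tau 0.166
-90 [322.3 242.8]
-80 [322.3 248.8]
-70 [322.3 252.5]
-60 [322.4 253.4]
-50 [322.4 251. ]
-40 [322.5 244.6]
-30 [322.6 233.6]
-20 [322.7 218. ]
-10 [322.9 197.8]
0 [323.  173.9]
10 [323.1 147.8]
20 [323.2 121.2]
30 [323.2  96.3]
40 [323.3  74.9]
50 [323.3  58.2]
60 [323.2  46.8]
70 [323.2  40.6]
80 [323.1  39.3]
90 [323.1  41.9]
100 [323.   47.7]
110 [322.9  56. ]
-9 dy -2.4 dz -0.7
-6 dy -2.5 dz -0.6
-3 dy -2.5 dz -0.5
0 dy -2.5 dz -0.3
3 dy -2.5 dz -0.2
6 dy -2.5 dz -0.1
9 dy -2.5 dz 0.1
```

View pics/w16.png

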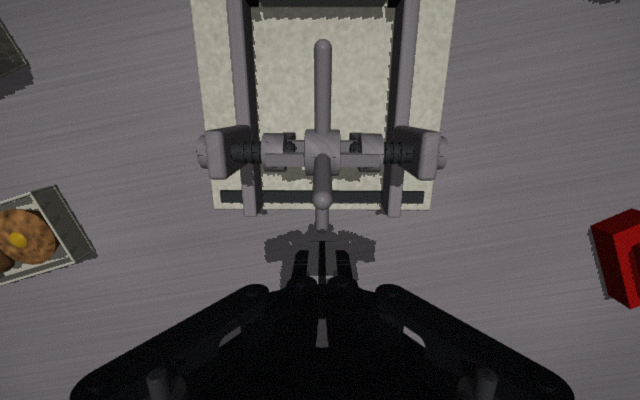

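step_arm([
  {"gripper":1,"dx":0,"dy":-7,"dz":-2.5,"twist":0},
  {"gripper":1,"dx":0,"dy":-7,"dz":-2.5,"twist":0},
  {"gripper":1,"dx":0,"dy":-6,"dz":0,"twist":0},
  {"gripper":1,"dx":0,"dy":-1.5,"dz":0,"twist":0},
  {"gripper":1,"dx":0,"dy":-1.5,"dz":0,"twist":0},
  {"gripper":1,"dx":0,"dy":-1.5,"dz":0,"twist":0},
  {"gripper":1,"dx":0,"dy":-1.5,"dz":0,"twist":0},
  {"gripper":1,"dx":0,"dy":-1.5,"dz":0,"twist":0},
])

```text
clock: 22.7
eef_pos: [0.4878, 0.0011, 0.1728]
orientation: [[-0.182, -0.983, -0.005], [-0.983, 0.182, 0.0], [0.0, 0.005, -1.0]]
contact_force: [-9.2, 2.9, 6.9]
opening: 0.001
```

```bash
python3 - <<'E'
from h import *
tau()
im=camera("wrist"); cv2.imwrite("pics/w17.png",cv2.resize(im[0:150,220:420,::-1],None,fx=4,fy=4,interpolation=cv2.INTER_NEAREST)); tau()
for i in range(2): camera("side"); tau()
E
```

```text
S [-8.6700e+01 -1.0000e-01  1.7275e+02] ang 0.15 Fstation -9.6 1.18 6.94 clk 22.7
c [-15.7  50.8] R 53.1 th -11.8 tau 0.379
S [-8.6470e+01 -1.2000e-01  1.7271e+02] ang 0.15 Fstation -8.81 0.73 4.91 clk 22.75
c [-15.5  50.7] R 53.0 th -11.6 tau 0.371
S [-8.6510e+01 -1.4000e-01  1.7268e+02] ang 0.15 Fstation -8.3 1.62 5.61 clk 22.8
c [-15.5  50.7] R 53.0 th -11.6 tau 0.333
S [-8.651e+01 -1.200e-01  1.727e+02] ang 0.15 Fstation -8.41 0.83 5.91 clk 22.85
c [-15.5  50.7] R 53.0 th -11.6 tau 0.334
```

View pics/w17.png

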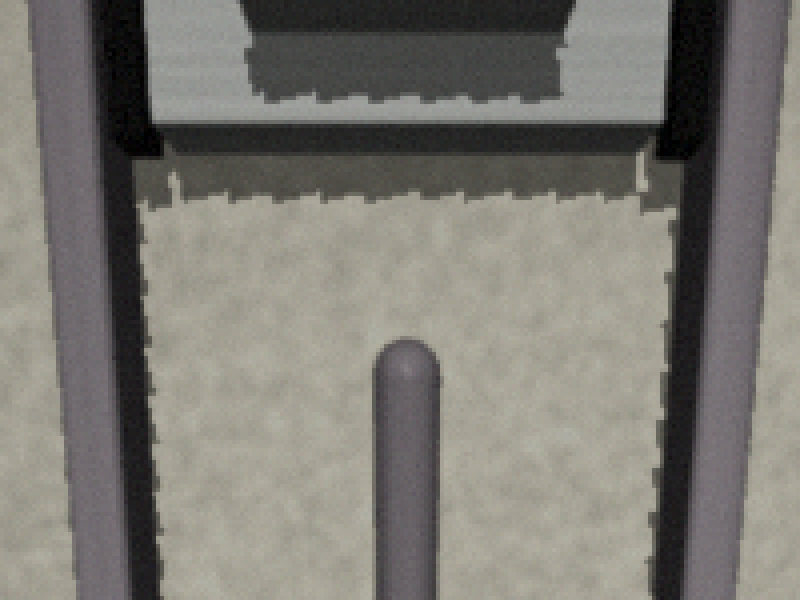

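step_arm([
  {"gripper":1,"dx":0,"dy":-0.7,"dz":0,"twist":0},
  {"gripper":1,"dx":0,"dy":-0.7,"dz":0,"twist":0},
  {"gripper":1,"dx":0,"dy":-0.7,"dz":0,"twist":0},
  {"gripper":1,"dx":0,"dy":-0.7,"dz":0,"twist":0},
  {"gripper":1,"dx":0,"dy":-0.7,"dz":0,"twist":0},
  {"gripper":1,"dx":0,"dy":-0.7,"dz":0,"twist":0},
  {"gripper":1,"dx":0,"dy":-0.7,"dz":0,"twist":0},
  {"gripper":1,"dx":0,"dy":-0.7,"dz":0,"twist":0},
])

```text
clock: 23.65
eef_pos: [0.4934, -0.0, 0.1729]
orientation: [[-0.182, -0.983, -0.004], [-0.983, 0.182, 0.0], [0.001, 0.004, -1.0]]
contact_force: [-8.5, 2.3, 6.6]
opening: -0.005
```

```bash
cat >> h.py <<'E'
def tau2():
    s=here(); F=state()['contact_force']; Fx=np.cos(SY)*F[0]+np.sin(SY)*F[1]
    x=s[0]+11+60; th=np.degrees(np.arcsin((x+5)/60)); z=60*np.cos(np.radians(th))
    print('end-contact th %.1f tau %.3f'%(th,(-z*Fx+x*F[2])/1000))
E
python3 - <<'E'
from h import *
tau2()
for i in range(3): camera("side"); tau2()
E
```

```text
S [-80.95  -0.19 172.88] ang 0.16 Fstation -8.76 0.72 6.64 clk 23.65
end-contact th -4.7 tau 0.458
S [-80.81  -0.18 172.83] ang 0.16 Fstation -8.58 0.85 5.09 clk 23.7
end-contact th -4.6 tau 0.463
S [-80.83  -0.19 172.8 ] ang 0.16 Fstation -7.8 1.16 5.92 clk 23.75
end-contact th -4.6 tau 0.408
S [-80.82  -0.2  172.82] ang 0.16 Fstation -8.66 0.8 5.8 clk 23.8
end-contact th -4.6 tau 0.461
```

step_arm([
  {"gripper":1,"dx":0,"dy":-0.7,"dz":0,"twist":0},
  {"gripper":1,"dx":0,"dy":-0.7,"dz":0,"twist":0},
  {"gripper":1,"dx":0,"dy":-0.7,"dz":0,"twist":0},
  {"gripper":1,"dx":0,"dy":-0.7,"dz":0,"twist":0},
  {"gripper":1,"dx":0,"dy":-0.7,"dz":0,"twist":0},
  {"gripper":1,"dx":0,"dy":-0.7,"dz":0,"twist":0},
  {"gripper":1,"dx":0,"dy":-0.7,"dz":0,"twist":0},
  {"gripper":1,"dx":0,"dy":-0.7,"dz":0,"twist":0},
])

```text
clock: 24.6
eef_pos: [0.499, -0.0011, 0.1729]
orientation: [[-0.182, -0.983, -0.004], [-0.983, 0.182, 0.0], [0.001, 0.004, -1.0]]
contact_force: [-8.0, 2.0, 6.0]
opening: 0.0
```

```bash
python3 - <<'E'
from h import *
tau2();tau()
for i in range(2): camera("side"); tau2()
im=camera("wrist"); cv2.imwrite("pics/w18.png",cv2.resize(im[0:150,220:420,::-1],None,fx=4,fy=4,interpolation=cv2.INTER_NEAREST)); tau()
E
```

```text
S [-7.5220e+01 -1.7000e-01  1.7292e+02] ang 0.16 Fstation -8.22 0.46 6.01 clk 24.6
end-contact th 0.7 tau 0.468
S [-7.5220e+01 -1.7000e-01  1.7292e+02] ang 0.16 Fstation -8.22 0.46 6.01 clk 24.6
c [-4.2 50.9] R 51.1 th 0.9 tau 0.393
S [-7.5090e+01 -1.7000e-01  1.7289e+02] ang 0.16 Fstation -7.6 0.55 5.29 clk 24.65
end-contact th 0.9 tau 0.434
S [-75.1   -0.2  172.88] ang 0.15 Fstation -8.0 0.43 6.31 clk 24.7
end-contact th 0.9 tau 0.454
S [-75.08  -0.18 172.89] ang 0.15 Fstation -8.21 -0.04 5.18 clk 24.75
c [-4.1 50.9] R 51.1 th 1.0 tau 0.396
```

View pics/w18.png

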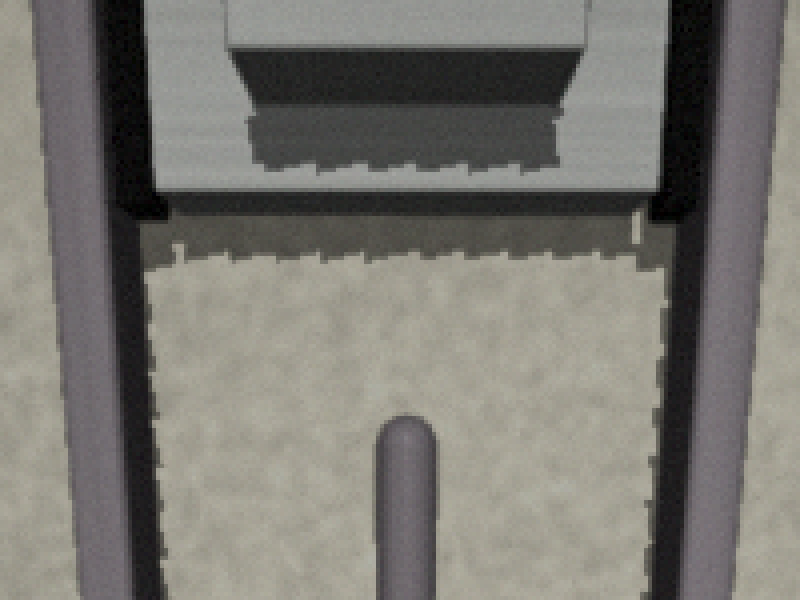

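step_arm([
  {"gripper":1,"dx":0,"dy":-0.6,"dz":0,"twist":0},
  {"gripper":1,"dx":0,"dy":-0.6,"dz":0,"twist":0},
  {"gripper":1,"dx":0,"dy":-0.6,"dz":0,"twist":0},
  {"gripper":1,"dx":0,"dy":-0.6,"dz":0,"twist":0},
  {"gripper":1,"dx":0,"dy":-0.6,"dz":0,"twist":0},
  {"gripper":1,"dx":0,"dy":-0.6,"dz":0,"twist":0},
  {"gripper":1,"dx":0,"dy":-0.6,"dz":0,"twist":0},
  {"gripper":1,"dx":0,"dy":-0.6,"dz":0,"twist":0},
])

```text
clock: 25.55
eef_pos: [0.5039, -0.002, 0.1731]
orientation: [[-0.182, -0.983, -0.004], [-0.983, 0.182, -0.0], [0.001, 0.003, -1.0]]
contact_force: [-8.2, 0.7, 7.7]
opening: -0.0
```

```bash
python3 - <<'E'
from h import *
tau2();tau()
for i in range(3): camera("side"); tau()
E
```

```text
S [-70.26  -0.18 173.08] ang 0.16 Fstation -8.2 -0.82 7.68 clk 25.55
end-contact th 5.5 tau 0.496
S [-70.26  -0.18 173.08] ang 0.16 Fstation -8.2 -0.82 7.68 clk 25.55
c [ 0.7 51.1] R 51.1 th 6.4 tau 0.425
S [-70.14  -0.18 173.1 ] ang 0.16 Fstation -7.39 0.38 6.03 clk 25.6
c [ 0.9 51.1] R 51.1 th 6.6 tau 0.383
S [-70.15  -0.2  173.07] ang 0.16 Fstation -6.48 0.1 6.47 clk 25.65
c [ 0.9 51.1] R 51.1 th 6.6 tau 0.337
S [-70.16  -0.19 173.1 ] ang 0.16 Fstation -8.41 0.06 6.81 clk 25.7
c [ 0.8 51.1] R 51.1 th 6.6 tau 0.436
```

step_arm([
  {"gripper":1,"dx":0,"dy":-0.6,"dz":0.1,"twist":0},
  {"gripper":1,"dx":0,"dy":-0.6,"dz":0.1,"twist":0},
  {"gripper":1,"dx":0,"dy":-0.6,"dz":0.1,"twist":0},
  {"gripper":1,"dx":0,"dy":-0.6,"dz":0.1,"twist":0},
  {"gripper":1,"dx":0,"dy":-0.6,"dz":0.1,"twist":0},
  {"gripper":1,"dx":0,"dy":-0.6,"dz":0.1,"twist":0},
  {"gripper":1,"dx":0,"dy":-0.6,"dz":0.1,"twist":0},
  {"gripper":1,"dx":0,"dy":-0.6,"dz":0.1,"twist":0},
])

```text
clock: 26.5
eef_pos: [0.5091, -0.003, 0.1728]
orientation: [[-0.182, -0.983, -0.002], [-0.983, 0.182, -0.0], [0.001, 0.002, -1.0]]
contact_force: [-7.7, 1.5, 7.6]
opening: 0.003
```

```bash
python3 - <<'E'
from h import *
tau()
for i in range(2): camera("side"); tau()
im=camera("wrist"); cv2.imwrite("pics/w19.png",cv2.resize(im[0:150,220:420,::-1],None,fx=4,fy=4,interpolation=cv2.INTER_NEAREST)); tau()
E
```

```text
S [-64.96  -0.2  172.77] ang 0.17 Fstation -7.81 0.07 7.62 clk 26.5
c [ 6.  50.8] R 51.1 th 12.4 tau 0.442
S [-6.4850e+01 -1.7000e-01  1.7278e+02] ang 0.17 Fstation -8.01 0.17 8.21 clk 26.55
c [ 6.1 50.8] R 51.1 th 12.5 tau 0.457
S [-6.4840e+01 -1.7000e-01  1.7277e+02] ang 0.17 Fstation -7.29 0.43 7.46 clk 26.6
c [ 6.2 50.8] R 51.1 th 12.5 tau 0.416
S [-64.86  -0.18 172.77] ang 0.17 Fstation -6.34 0.15 7.61 clk 26.65
c [ 6.1 50.8] R 51.1 th 12.5 tau 0.369
```

View pics/w19.png

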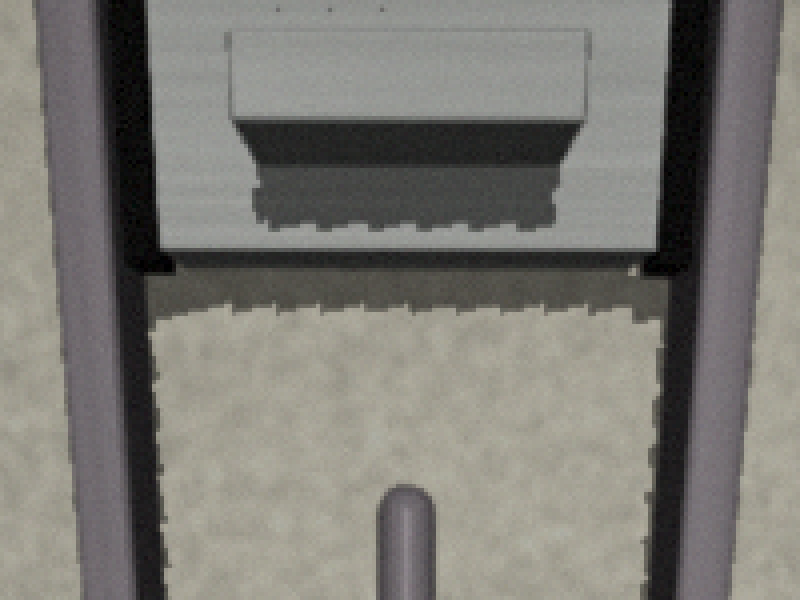

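step_arm([
  {"gripper":1,"dx":0,"dy":-0.45,"dz":0.1,"twist":0},
  {"gripper":1,"dx":0,"dy":-0.45,"dz":0.1,"twist":0},
  {"gripper":1,"dx":0,"dy":-0.45,"dz":0.1,"twist":0},
  {"gripper":1,"dx":0,"dy":-0.45,"dz":0.1,"twist":0},
  {"gripper":1,"dx":0,"dy":-0.45,"dz":0.1,"twist":0},
  {"gripper":1,"dx":0,"dy":-0.45,"dz":0.1,"twist":0},
  {"gripper":1,"dx":0,"dy":-0.45,"dz":0.1,"twist":0},
  {"gripper":1,"dx":0,"dy":-0.45,"dz":0.1,"twist":0},
])

```text
clock: 27.45
eef_pos: [0.513, -0.0037, 0.1722]
orientation: [[-0.182, -0.983, -0.001], [-0.983, 0.182, -0.0], [0.001, 0.001, -1.0]]
contact_force: [-7.4, 1.0, 8.7]
opening: 0.005
```

```bash
python3 - <<'E'
from h import *
tau()
for i in range(2): camera("side"); tau()
im=camera("wrist"); cv2.imwrite("pics/w20.png",cv2.resize(im[0:150,220:420,::-1],None,fx=4,fy=4,interpolation=cv2.INTER_NEAREST)); tau()
E
```

```text
S [-6.1060e+01 -1.7000e-01  1.7224e+02] ang 0.18 Fstation -7.45 -0.35 8.66 clk 27.45
c [ 9.9 50.2] R 51.2 th 16.8 tau 0.460
S [-6.0960e+01 -1.6000e-01  1.7225e+02] ang 0.18 Fstation -6.54 -1.08 8.82 clk 27.5
c [10.  50.2] R 51.2 th 16.9 tau 0.417
S [-60.98  -0.18 172.26] ang 0.17 Fstation -7.08 0.27 9.4 clk 27.55
c [10.  50.3] R 51.2 th 16.9 tau 0.450
S [-60.97  -0.19 172.26] ang 0.17 Fstation -6.96 -0.54 8.44 clk 27.6
c [10.  50.3] R 51.2 th 16.9 tau 0.435
```

View pics/w20.png

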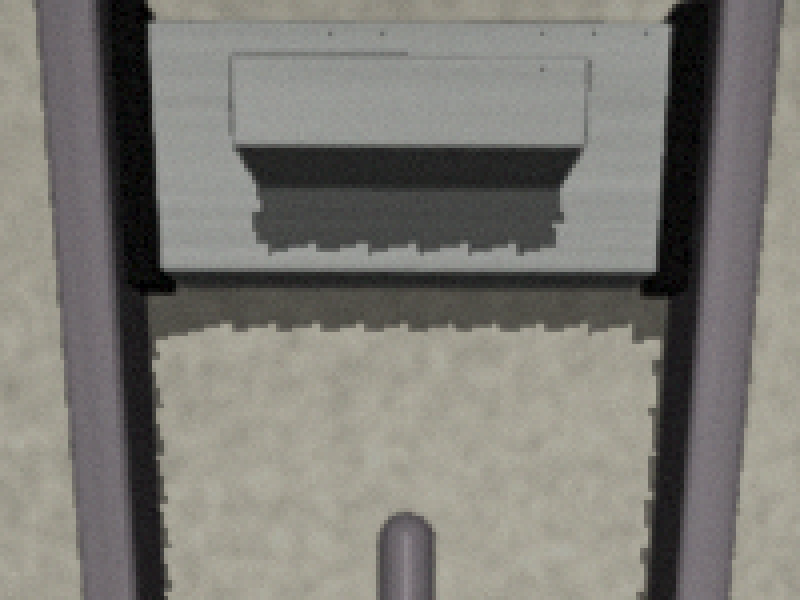

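step_arm([
  {"gripper":1,"dx":0,"dy":-0.4,"dz":0.15,"twist":0},
  {"gripper":1,"dx":0,"dy":-0.4,"dz":0.15,"twist":0},
  {"gripper":1,"dx":0,"dy":-0.4,"dz":0.15,"twist":0},
  {"gripper":1,"dx":0,"dy":-0.4,"dz":0.15,"twist":0},
  {"gripper":1,"dx":0,"dy":-0.4,"dz":0.15,"twist":0},
  {"gripper":1,"dx":0,"dy":-0.4,"dz":0.15,"twist":0},
  {"gripper":1,"dx":0,"dy":-0.4,"dz":0.15,"twist":0},
  {"gripper":1,"dx":0,"dy":-0.4,"dz":0.15,"twist":0},
])

```text
clock: 28.4
eef_pos: [0.5164, -0.0043, 0.1715]
orientation: [[-0.182, -0.983, -0.001], [-0.983, 0.182, -0.001], [0.001, 0.0, -1.0]]
contact_force: [-7.8, 1.2, 11.4]
opening: -0.001
```

```bash
python3 - <<'E'
from h import *
tau()
for i in range(4): camera("side"); tau()
E
```

```text
S [-57.59  -0.18 171.51] ang 0.18 Fstation -7.86 -0.22 11.37 clk 28.4
c [13.4 49.5] R 51.3 th 20.8 tau 0.542
S [-57.54  -0.19 171.5 ] ang 0.18 Fstation -7.41 0.3 10.22 clk 28.45
c [13.5 49.5] R 51.3 th 20.8 tau 0.504
S [-5.7530e+01 -1.6000e-01  1.7149e+02] ang 0.18 Fstation -7.7 0.12 10.71 clk 28.5
c [13.5 49.5] R 51.3 th 20.8 tau 0.525
S [-5.7560e+01 -1.7000e-01  1.7149e+02] ang 0.18 Fstation -8.02 -0.49 10.62 clk 28.55
c [13.4 49.5] R 51.3 th 20.8 tau 0.540
S [-5.7530e+01 -1.7000e-01  1.7153e+02] ang 0.18 Fstation -7.82 0.35 10.17 clk 28.6
c [13.5 49.5] R 51.3 th 20.8 tau 0.524
```

step_arm([
  {"gripper":1,"dx":0,"dy":-0.36,"dz":0.15,"twist":0},
  {"gripper":1,"dx":0,"dy":-0.36,"dz":0.15,"twist":0},
  {"gripper":1,"dx":0,"dy":-0.36,"dz":0.15,"twist":0},
  {"gripper":1,"dx":0,"dy":-0.36,"dz":0.15,"twist":0},
  {"gripper":1,"dx":0,"dy":-0.36,"dz":0.15,"twist":0},
  {"gripper":1,"dx":0,"dy":-0.36,"dz":0.15,"twist":0},
  {"gripper":1,"dx":0,"dy":-0.36,"dz":0.15,"twist":0},
  {"gripper":1,"dx":0,"dy":-0.36,"dz":0.15,"twist":0},
])

```text
clock: 29.4
eef_pos: [0.5194, -0.0049, 0.1707]
orientation: [[-0.182, -0.983, 0.0], [-0.983, 0.182, -0.001], [0.001, -0.0, -1.0]]
contact_force: [-7.6, 0.3, 12.0]
opening: -0.001
```

```bash
python3 - <<'E'
from h import *
tau()
for i in range(4): camera("side"); tau()
E
```

```text
S [-54.54  -0.18 170.66] ang 0.19 Fstation -7.49 -1.14 12.03 clk 29.4
c [16.5 48.7] R 51.4 th 24.3 tau 0.563
S [-5.4490e+01 -1.7000e-01  1.7067e+02] ang 0.19 Fstation -8.18 -0.34 11.43 clk 29.45
c [16.5 48.7] R 51.4 th 24.3 tau 0.587
S [-54.47  -0.19 170.71] ang 0.19 Fstation -7.89 -1.04 11.6 clk 29.5
c [16.5 48.7] R 51.4 th 24.3 tau 0.576
S [-5.449e+01 -1.700e-01  1.707e+02] ang 0.19 Fstation -8.31 -0.09 11.54 clk 29.55
c [16.5 48.7] R 51.4 th 24.3 tau 0.595
S [-54.51  -0.18 170.7 ] ang 0.19 Fstation -8.29 0.25 11.7 clk 29.6
c [16.5 48.7] R 51.4 th 24.3 tau 0.596
```

step_arm([
  {"gripper":1,"dx":0,"dy":-0.45,"dz":0.2,"twist":0},
  {"gripper":1,"dx":0,"dy":-0.45,"dz":0.2,"twist":0},
  {"gripper":1,"dx":0,"dy":-0.45,"dz":0.2,"twist":0},
  {"gripper":1,"dx":0,"dy":-0.45,"dz":0.2,"twist":0},
  {"gripper":1,"dx":0,"dy":-0.45,"dz":0.2,"twist":0},
  {"gripper":1,"dx":0,"dy":-0.45,"dz":0.2,"twist":0},
  {"gripper":1,"dx":0,"dy":-0.45,"dz":0.2,"twist":0},
  {"gripper":1,"dx":0,"dy":-0.45,"dz":0.2,"twist":0},
])

```text
clock: 30.4
eef_pos: [0.5217, -0.0054, 0.1683]
orientation: [[-0.182, -0.983, -0.003], [-0.983, 0.182, -0.0], [0.001, 0.003, -1.0]]
contact_force: [-9.5, 2.6, 11.2]
opening: -0.001
```

```bash
python3 - <<'E'
from h import *
tau()
for i in range(3): camera("side"); tau()
im=camera("wrist"); cv2.imwrite("pics/w21.png",cv2.resize(im[20:170,220:420,::-1],None,fx=4,fy=4,interpolation=cv2.INTER_NEAREST)); tau()
E
```

```text
S [-52.12  -0.27 168.27] ang 0.17 Fstation -9.81 0.78 11.23 clk 30.4
c [18.9 46.3] R 50.0 th 27.9 tau 0.666
S [-52.04  -0.26 168.29] ang 0.18 Fstation -9.69 0.12 11.21 clk 30.45
c [19.  46.3] R 50.0 th 28.0 tau 0.661
S [-52.05  -0.25 168.3 ] ang 0.17 Fstation -10.18 0.87 10.54 clk 30.5
c [19.  46.3] R 50.0 th 28.0 tau 0.671
S [-52.04  -0.29 168.33] ang 0.17 Fstation -9.87 -0.16 12.2 clk 30.55
c [19.  46.3] R 50.1 th 28.0 tau 0.688
S [-52.04  -0.25 168.31] ang 0.17 Fstation -9.48 -0.44 10.84 clk 30.6
c [19.  46.3] R 50.0 th 28.0 tau 0.645
```

View pics/w21.png

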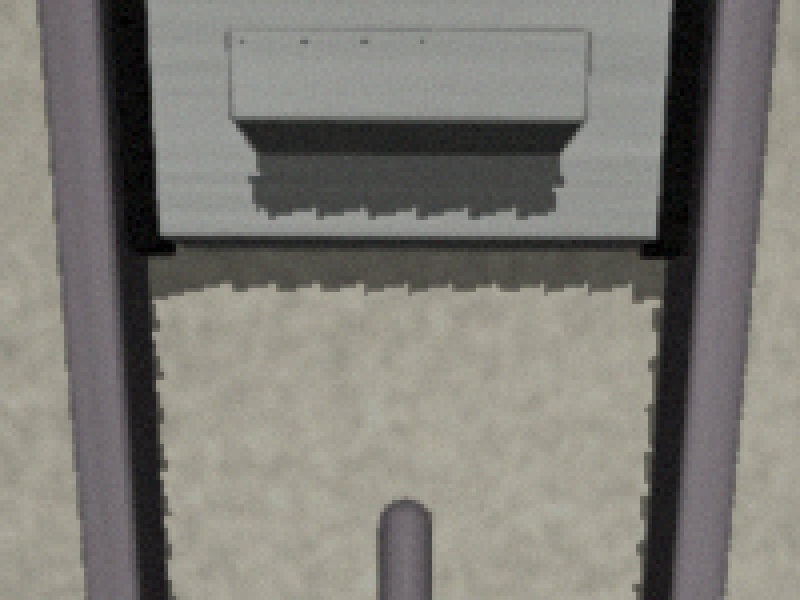

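step_arm([
  {"gripper":1,"dx":0,"dy":-0.2,"dz":0.1,"twist":0},
  {"gripper":1,"dx":0,"dy":-0.2,"dz":0.1,"twist":0},
  {"gripper":1,"dx":0,"dy":-0.2,"dz":0.1,"twist":0},
  {"gripper":1,"dx":0,"dy":-0.2,"dz":0.1,"twist":0},
  {"gripper":1,"dx":0,"dy":-0.2,"dz":0.1,"twist":0},
  {"gripper":1,"dx":0,"dy":-0.2,"dz":0.1,"twist":0},
  {"gripper":1,"dx":0,"dy":-0.2,"dz":0.1,"twist":0},
  {"gripper":1,"dx":0,"dy":-0.2,"dz":0.1,"twist":0},
])

```text
clock: 31.4
eef_pos: [0.5233, -0.0057, 0.1677]
orientation: [[-0.182, -0.983, -0.003], [-0.983, 0.182, -0.0], [0.001, 0.003, -1.0]]
contact_force: [-10.0, 1.3, 12.8]
opening: -0.001
```

```bash
python3 - <<'E'
from h import *
tau()
for i in range(5): camera("side"); tau()
E
```

```text
S [-50.49  -0.24 167.69] ang 0.18 Fstation -10.03 -0.59 12.83 clk 31.4
c [20.5 45.7] R 50.1 th 29.9 tau 0.721
S [-50.42  -0.26 167.72] ang 0.18 Fstation -10.51 0.32 12.32 clk 31.45
c [20.6 45.7] R 50.1 th 30.0 tau 0.734
S [-50.45  -0.25 167.68] ang 0.18 Fstation -10.55 0.04 11.26 clk 31.5
c [20.6 45.7] R 50.1 th 30.0 tau 0.713
S [-50.45  -0.26 167.69] ang 0.17 Fstation -10.8 -0.58 12.72 clk 31.55
c [20.5 45.7] R 50.1 th 29.9 tau 0.755
S [-50.45  -0.25 167.7 ] ang 0.18 Fstation -11.06 0.38 11.3 clk 31.6
c [20.5 45.7] R 50.1 th 29.9 tau 0.738
S [-50.42  -0.26 167.71] ang 0.18 Fstation -11.02 -2.05 11.49 clk 31.65
c [20.6 45.7] R 50.1 th 30.0 tau 0.741
```

step_arm([
  {"gripper":1,"dx":0,"dy":3,"dz":-1,"twist":0},
  {"gripper":1,"dx":0,"dy":4,"dz":-3,"twist":0},
  {"gripper":1,"dx":0,"dy":5,"dz":-20,"twist":0},
  {"gripper":1,"dx":0,"dy":5,"dz":-30,"twist":0},
  {"gripper":1,"dx":0,"dy":5,"dz":-30,"twist":0},
  {"gripper":1,"dx":0,"dy":0,"dz":-20,"twist":0},
  {"gripper":1,"dx":0,"dy":0,"dz":0,"twist":0},
  {"gripper":1,"dx":0,"dy":0,"dz":0,"twist":0},
])

```text
clock: 32.45
eef_pos: [0.5036, -0.0013, 0.2705]
orientation: [[-0.182, -0.983, 0.001], [-0.983, 0.182, 0.001], [-0.001, -0.001, -1.0]]
contact_force: [1.2, 0.4, -0.4]
opening: 0.001
```

```bash
python3 - <<'E'
from h import *
import pickle
here()
m=camera_model("wrist"); im=camera("wrist"); cv2.imwrite("pics/w22.png",im[:,:,::-1]); tips(m); pickle.dump(m,open("w22.pkl","wb"))
im=camera("scene"); cv2.imwrite("pics/s22.png",im[:,:,::-1])
here()
E
```

```text
S [-70.67   0.41 270.55] ang 0.16 Fstation 1.1 0.65 -0.37 clk 32.45
-90 [321.9 233.7]
-80 [321.9 237.2]
-70 [321.9 239.1]
-60 [321.9 239.1]
-50 [322.  237.1]
-40 [322.  232.9]
-30 [322.  226.3]
-20 [322.1 217.4]
-10 [322.1 206.4]
0 [322.2 193.9]
10 [322.3 180.2]
20 [322.3 166.3]
30 [322.4 152.8]
40 [322.4 140.4]
50 [322.4 129.9]
60 [322.4 121.5]
70 [322.4 115.5]
80 [322.4 112. ]
90 [322.4 110.9]
100 [322.4 111.8]
110 [322.4 114.7]
S [-7.1100e+01  1.5000e-01  2.6943e+02] ang 0.15 Fstation -0.82 0.8 0.33 clk 32.55
```

View pics/w22.png

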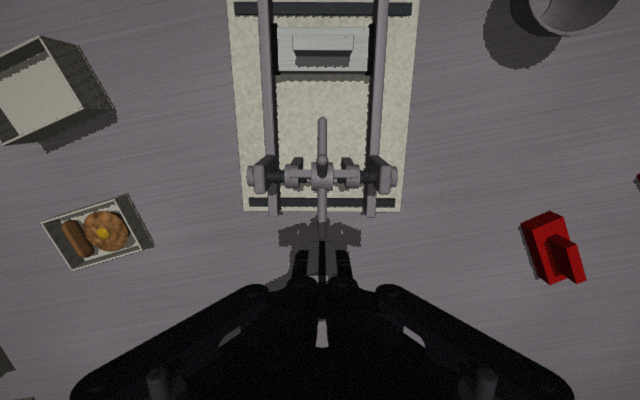

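View pics/s22.png

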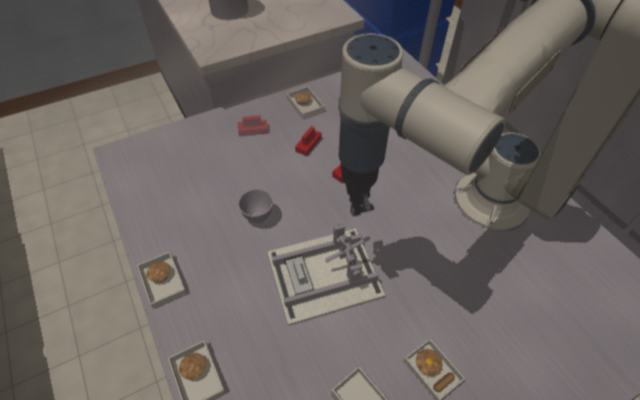

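```bash
python3 - <<'E'
from h import *
import pickle
m=pickle.load(open("w22.pkl","rb"))
im=cv2.imread("pics/w22.png")[0:100,240:400]; cv2.imwrite("pics/w22c.png",cv2.resize(im,None,fx=5,fy=5,interpolation=cv2.INTER_NEAREST))
C=np.array([W2S(onz(m,*p,.041))[:2]*1000 for p in [(277,29),(368.5,29),(370,71.5),(275.5,71.5)]]); print(C.round(1),C.mean(0))
E
```

```text
[[ 88.9  49.3]
 [ 89.3 -49.5]
 [ 47.2 -53.4]
 [ 46.8  52.8]] [68.03839252 -0.19044683]
```

View pics/w22c.png

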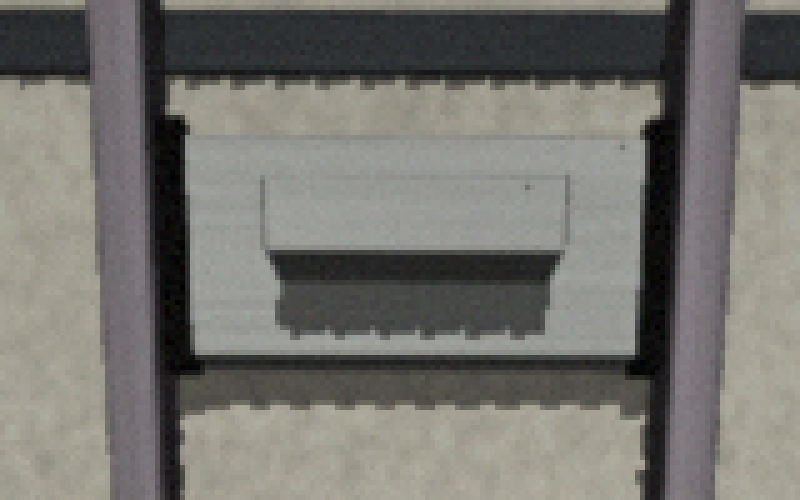

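The gauge sits square between both buffers at about station (68, 0) mm, no gap is visible, and the arm is clear of everything. Handing in.

```bash
python3 - <<'E'
from rig import *
print(sign_off())
E
```

```text
the job is handed in; nothing more can be done
None
```

The gauge is set down flat on the bed and clamped between the two buffers, and the job was handed in with about 40 s of the 72 s left. No verdict was reported.

**Placing:** I gripped the gauge by its rib and let it go between the buffers. The last wrist picture puts it at about station (68, 0) mm. That is inside the 15 mm limit, and it sits square to the rails.

**Tightening:** I turned the turnbuckle in three strokes with the closed fingers, upper spokes towards the gauge.
- Free turning measured about 0.45 N m.
- It became clearly stiffer about 17° past upright on the third stroke. I went on about 13° from there, to roughly 0.73 N m.
- By the figures given, that is about 47 N of grip.

**Last checks:**
- No gap shows between either buffer and the gauge.
- The arm is clear, with contact force near zero.
- The trays and tub look undisturbed in the pictures, though I did not measure their positions.

**Uncertain points:**
- Single torque readings scattered by about ±0.05 N m, which is about ±8 N of grip.
- The grip per rail was inferred from torque and angle, not measured directly.
- The two fixed cameras disagreed by 10–20 mm early on, so I used the wrist camera for positions.

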